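Take the run of a row of border tiles with the bench caliper

ROBOT

A 6-joint arm with a two-finger parallel gripper is mounted at the origin on the work surface. World frame = base frame: x ahead of the robot, y to its left, z up, the work surface at z = 0. Lengths are in m, angles in rad, forces in N, time in s.
With the tool pointing down it reaches from about 0.375 to 0.925 m from the base axis. Payload 5.7 kg.
Tool frame: the origin (TCP) lies midway between the tips of the shut fingers; the grasp point (between the pads) lies 19 mm behind it (hold_point_z is the distance from the TCP to the grasp point, in m); z points along the fingers, y is the direction in which the jaws open and shut (so a half turn about z gives the same grasp; the last joint's range is limited). The gripper opens to 85 mm and grips with 20 to 120 N. Pads are 22 mm wide; open, the fingers measure 114 mm over their backs; the gripper's body (76 mm by 85 mm) begins 54 mm behind the grasp point. The pads swing forward as they close: fully open they stand 13 mm farther back than shut.
Start: joints at [-1.406, 0.359, 1.51, -0, 1.272, -0.115], TCP at [0.166, -0.577, 0.231] pointing down, gripper open.
Joint ranges: [-2.97, 2.97], [-1.01, 2.36], [0.21, 2.38], [-0.96, 4.11], [0.2, 2.71], [-2.98, 2.98]. Speed limits (rad/s): [2.39, 2.39, 3.14, 3.14, 3.14, 3.14].

INTERFACE

Orientations are given as a unit quaternion [w, x, y, z].
In Python, from plant import observe, get_image, sign_off, masks_of, hold_point_z gives the robot as it stands.
- The arm moves only by the shell command python3 -m inch 'ROWS' [OPENING]. ROWS is JSON, a list of rows, each an object of numbers: "dx", "dy", "dz": the shift along the tool's x, y, z in units of 30 mm (1.0 is 30 mm); "yaw": the turn about the tool's z in units of 5 degrees (1.0 is 5 degrees). A call has 1 to 5 rows; each row is the pose to reach, as a shift and turn from the pose commanded when the call began, along the tool's axes at that moment; what a row does not reach only later rows make up. A row lasts 1/12 s, in which the tool goes at most 41.7 mm and 7.16 degrees, less where a joint would pass 70% of its speed; a pose out of reach is approached as far as the arm can. A call with a gripper value outside its range is refused whole. OPENING is the finger opening in mm, from 0 to 85.4, set as the call begins (- or left out, the last holds). The fingers move at their own pace and stop on an object; the grip force is fixed at half the most. Time passes only in rows, so rows that repeat a pose let the fingers close. It gives the time, the measured TCP pose, the force and the opening at its end, in the units of the state.
- observe(): the state, without advancing time (a new reading comes with each control period).
- get_image(name): name is "side" or "top"; returns a dict with "img" (400x640x3 uint8, red, green, blue), "mtx" (3x3 intrinsics, pixels), "cam_to_world" (4x4, takes a point from camera to world coordinates). Camera axes: x right, y up, looking along -z (the intrinsics and any distortion apply to the point x, -y, -z); pixel columns grow to the right and rows downward; lengths in m; the calibration is good to about 2 mm. A picture is of the moment at which its call begins. There is no depth.
- sign_off(): hands the job in, once; it reports no verdict.
Trained networks look in the newest picture that a camera, given by its name, has taken for a name from the list of things; names that differ only in an ending like _2 or _b are one class to them, and where a whole thing is asked for, a point or a joint stands for the part that bears it (a point fixed in the world has none). Each returns a list of dicts, best first, with "score" (0 to 1); they miss things now and then, are a little off and sometimes report something else, mostly with a low value. They report only what shows in the picture. A call takes as long as a camera call.
- masks_of(camera, label): "pixels" (400x640 bool, what is visible of it) and "rect" ([left, top, right, bottom] in pixels, round what is visible of it).
The state is a dict: "t": time; "qpos": joint angles; "qd": joint speeds; "effort": joint torques, N m; "position": TCP position; "tcp_rot": TCP orientation; "wrist_force": force on the tool from outside, world axes, zero at the start; "ft_torque": the same for the moment, N m; "width": opening from 0.0 (shut) to 1.0 (fully open).
Only numpy, scipy, OpenCV 4.12 (cv2) and the standard library are available. Lean on these libraries where they do the work, as an engineer would, in place of code of your own. Each camera call takes 0.05 s, during which the arm holds its last target.

TASK

We need the overall length of these border tiles before the slab for their frame is marked out. Loosen the clamp knob of the bench caliper, lay all the tiles (two or three) end to end in one straight row on the bench along the middle of the jaws, slide the jaw shut on the row until it presses lightly on it, and tighten the knob so that the measure is kept. Then take the tiles out and lay them flat, side by side and not stacked, on the ware board, leaving the caliper locked at that length; do not squeeze the tiles hard or disturb the cup, the jar, the modelling tool and the rib that lie about.

Things in the scene. Friction and masses are not known exactly. Their poses are not given: they have to be found in the camera images.
- tile1_center (a point): A terracotta border tile, may be absent: 80 mm long (own x), 46 mm wide (own y), 16 mm thick plus a rounded moulding along its top (5 mm, look only), 140 g, ends flat and square, all alike. Starts flat on the bench, to the left or in front of the caliper. The point is its centre, 8 mm above its underside; z up. Grip it across its width.
- tile2_center (a point): Another terracotta border tile, may be absent: 80 mm long (own x), 46 mm wide (own y), 16 mm thick plus a rounded moulding along its top (5 mm, look only), 140 g, ends flat and square, all alike. Starts flat on the bench, to the left or in front of the caliper. The point is its centre, 8 mm above its underside; z up. Grip it across its width.
- tile3_center (a point): Another terracotta border tile, may be absent: 80 mm long (own x), 46 mm wide (own y), 16 mm thick plus a rounded moulding along its top (5 mm, look only), 140 g, ends flat and square, all alike. Starts flat on the bench, to the left or in front of the caliper. The point is its centre, 8 mm above its underside; z up. Grip it across its width.
- tile4_center (a point): Another terracotta border tile, may be absent: 80 mm long (own x), 46 mm wide (own y), 16 mm thick plus a rounded moulding along its top (5 mm, look only), 140 g, ends flat and square, all alike. Starts flat on the bench, to the left or in front of the caliper. The point is its centre, 8 mm above its underside; z up. Grip it across its width.
- caliper: Steel bench caliper bolted to the bench. Origin on the bench under the beam's centre line; y runs along the beam towards the fixed jaw, the jaws reach out towards -x. Beam: x -12 to +12 mm, y -270 to +200 mm, top 24 mm high. The tiles lie on the bench between the jaws; the middle of the jaws (the row's line) is x = -100 mm.
- fixed_face (a point): On the fixed jaw's flat measuring face (which looks to the caliper's -y), on the row's line (caliper x = -100, y = +150 mm), 14 mm above the bench; axes as the caliper's. The jaw is a plate 12 mm thick reaching to caliper x = -140 mm, 3 to 25 mm above the bench.
- jaw_face (a point): On the moving jaw's flat measuring face (which looks to +y, at the fixed jaw), on the row's line (caliper x = -100 mm), 14 mm above the bench; axes as the caliper's. The jaw is a plate like the fixed one; its back is 12 mm behind the face (-y).
- slider (a joint): Gap between the jaw faces in m: 0 shut, at most 0.29; grows as the slider goes to the caliper's -y. Knob loose, it slides with 3 to 5 N and stays where left. The slider block runs 60 mm back from the jaw face (-y), is 44 mm wide over the beam, top 36 mm high. It starts locked at a gap of 60 to 120 mm, too small for the row.
- clamp_knob (a joint): Clamp knob on the slider, rad: 0 fully loose, 1.45 end stop; grows clockwise seen from above. It bites from 0.9 and holds firmly from 1.2 on (35 to 55 N); loose is below 0.5, tight above 1.05. It turns stiffly (0.1 to 0.15 N m) and stays where left. It starts tight at about 1.3.
- knob_grip (a point): Middle of the knob's grip bar, on the knob's axis (caliper x = 0, 34 mm behind the moving jaw's face), 60 mm above the bench. Black plastic bar 46 mm long, 13 mm thick, from 47 to 73 mm above the bench; its long side is this point's y axis: along the beam when the knob is at 0, across it when tight.
- board_top (a point): Centre of the top of the ware board, dark wood 170 mm (its x) by 290 mm (its y), 12 mm thick, fixed on the bench to the right, empty at the start: room for three tiles side by side along its y.
- cup: Bystander: terracotta cup, 76 mm across, 85 mm tall, to the right of the caliper. Origin under its foot.
- slip_jar: Bystander: glass jar with a white lid, 72 mm across, 100 mm tall, behind on the left. Origin under its foot.
- modelling_tool: Bystander: wooden modelling tool, 170 mm long, 14 mm thick, lying between the board and the tiles. Origin on the bench under its middle.
- rib: Bystander: flat wooden rib, 100 by 55 by 6 mm, lying on the far left. Origin on the bench under its middle.

How it is judged:
On the way, in this order (a step that is already met when the one before it is completed fails the run):
1. the clamp knob is loosened (value of joint clamp_knob below 0.5 rad), for 0.1 s.
2. all tiles lie in one row along the middle of the jaws and, with the knob still loose, both jaws press on the row (over 2 N) (value of joint clamp_knob below 0.5 rad and x of tile1_center in the frame of caliper between -0.122 and -0.078 m and y of each of tile1_center, tile2_center, tile3_center, tile4_center in the frame of fixed_face below -0.03 m and y of each of tile1_center, tile2_center, tile3_center, tile4_center in the frame of jaw_face above 0.03 m and angle between the x axis of each of tile1_center, tile2_center, tile3_center, tile4_center and the y axis of caliper, either way round below 0.12 rad and angle between each of tile1_center, tile2_center, tile3_center, tile4_center's own z axis and vertical below 0.08 rad and height (world z) of each of tile1_center, tile2_center, tile3_center, tile4_center below 0.014 m and x of tile2_center in the frame of caliper between -0.122 and -0.078 m and x of tile3_center in the frame of caliper between -0.122 and -0.078 m and x of tile4_center in the frame of caliper between -0.122 and -0.078 m and (contact force between slider_c0 and tile1 above 2 N or contact force between slider_c0 and tile2 above 2 N or contact force between slider_c0 and tile3 above 2 N or contact force between slider_c0 and tile4 above 2 N) and (contact force between caliper_c0 and tile1 above 2 N or contact force between caliper_c0 and tile2 above 2 N or contact force between caliper_c0 and tile3 above 2 N or contact force between caliper_c0 and tile4 above 2 N)), for 0.15 s.
3. the knob is tightened with the row still lying between the jaws and the gap equal to the row's length (value of joint clamp_knob above 1.05 rad and x of tile1_center in the frame of caliper between -0.122 and -0.078 m and y of each of tile1_center, tile2_center, tile3_center, tile4_center in the frame of fixed_face below -0.03 m and y of each of tile1_center, tile2_center, tile3_center, tile4_center in the frame of jaw_face above 0.03 m and angle between the x axis of each of tile1_center, tile2_center, tile3_center, tile4_center and the y axis of caliper, either way round below 0.12 rad and angle between each of tile1_center, tile2_center, tile3_center, tile4_center's own z axis and vertical below 0.08 rad and height (world z) of each of tile1_center, tile2_center, tile3_center, tile4_center below 0.014 m and x of tile2_center in the frame of caliper between -0.122 and -0.078 m and x of tile3_center in the frame of caliper between -0.122 and -0.078 m and x of tile4_center in the frame of caliper between -0.122 and -0.078 m and (value of joint slider between 0.157 and 0.164 m or value of joint slider between 0.237 and 0.244 m)), for 0.3 s.
At the end, for the whole second after the job is handed in: Every tile lies flat and at rest on the top of the ware board (centre at least 20 mm inside its long edges and 15 mm inside its short ones, not stacked), the clamp knob is tight (above 1.05 rad) and the gap between the jaws is still the length of the row (3 mm less to 4 mm more) (value of joint clamp_knob above 1.05 rad and (value of joint slider between 0.157 and 0.164 m or value of joint slider between 0.237 and 0.244 m) and x of tile1_center in the frame of board_top between -0.065 and 0.065 m and y of tile1_center in the frame of board_top between -0.13 and 0.13 m and z of tile1_center in the frame of board_top between 0.004 and 0.012 m and angle between each of tile1_center, tile2_center, tile3_center, tile4_center's own z axis and vertical below 0.08 rad and linear speed of each of tile1, tile2, tile3, tile4 below 0.02 m/s and x of tile2_center in the frame of board_top between -0.065 and 0.065 m and y of tile2_center in the frame of board_top between -0.13 and 0.13 m and z of tile2_center in the frame of board_top between 0.004 and 0.012 m and x of tile3_center in the frame of board_top between -0.065 and 0.065 m and y of tile3_center in the frame of board_top between -0.13 and 0.13 m and z of tile3_center in the frame of board_top between 0.004 and 0.012 m and x of tile4_center in the frame of board_top between -0.065 and 0.065 m and y of tile4_center in the frame of board_top between -0.13 and 0.13 m and z of tile4_center in the frame of board_top between 0.004 and 0.012 m); the robot touches nothing.
It fails at once if the robot squeezes a tile hard between the jaws (over 45 N) ((contact force between slider_c0 and tile1 above 45 N or contact force between slider_c0 and tile2 above 45 N or contact force between slider_c0 and tile3 above 45 N or contact force between slider_c0 and tile4 above 45 N) and contact force between any of the fingers, the arm and caliper above 10 N).
It fails at once if the cup, the jar, the modelling tool or the rib is moved by more than 50 mm or tipped over (distance of any of cup, slip_jar, modelling_tool, rib from where it was at the start of the episode above 0.05 m or angle between any of cup, slip_jar's own z axis and vertical above 0.6 rad).
Of tile1, tile2, tile3, tile4 only 2 to 3 are there at a start; the rules pass over those that are not, and their reading is None.
At some moment in a run one of tile1, tile2, tile3, tile4 may be knocked a few centimetres aside while the robot is not near it.
Once in a run the grip may slacken for a moment while it holds something.
It also fails if it takes over 210 s, if anything falls off the work surface, if the arm or the gripper's body presses on something with over 40 N, if the wrist force passes 120 N, or if a joint passes its speed limit or range.

## Working session

There is one attempt and no reset: what is moved stays moved. The work goes in short steps, Python scripts to look and compute and a shell command to move; the robot and the scene stay as the last step left them, time stands still between calls to the robot, and variables do not carry over. Pictures are saved under pics/ and viewed, and the job is handed in when it is done.

```bash
ls -la; mkdir -p pics
python3 - <<'E'
from plant import *
import cv2,numpy as np
print(observe()); print(hold_point_z)
for n in ("top","side"):
    d=get_image(n); cv2.imwrite(f"pics/{n}0.png",d["img"][:,:,::-1]); print(n,d["mtx"],d["cam_to_world"],[k for k in d])
E
```

```text
total 12
drwxr-xr-x  3 agent agent 4096 Dec  7 04:59 .
drwxr-xr-x 23 root  root  4096 Dec  7 04:59 ..
drwxr-xr-x  2 agent agent 4096 Dec  7 04:59 pics
{'t': 0.0, 'qpos': array([-1.40612181e+00,  3.59528486e-01,  1.51142713e+00,  2.23721112e-05,
        1.27249833e+00, -1.15090004e-01]), 'qd': array([ 6.25847613e-04,  2.30978755e-05, -7.42575831e-05, -7.57432068e-04,
        6.60645748e-04, -1.47389362e-04]), 'effort': array([ 1.61323402e-03, -5.27612007e+01, -2.78621900e+01,  1.73941680e-04,
        1.34628129e-02, -1.17914033e-05]), 'position': array([ 0.16557231, -0.57600022,  0.23044162]), 'tcp_rot': array([-9.30627913e-04,  9.90232450e-01,  1.39423202e-01, -1.23848156e-05]), 'wrist_force': array([ 1.39352993, -0.04843224,  1.29803453]), 'ft_torque': array([ 0.01396908,  0.03093505, -0.03412259]), 'width': 1.000147131720936}
0.0187
top [[517.36299331   0.         318.19284755]
 [  0.         517.36299331 204.33115382]
 [  0.           0.           1.        ]] [[-6.73782837e-02  9.76307726e-01 -2.05629256e-01  2.56676941e-01]
 [-9.97726814e-01 -6.61736258e-02  1.27379648e-02  4.91073064e-02]
 [-1.17105994e-03  2.06020085e-01  9.78547062e-01  1.54820535e+00]
 [ 0.00000000e+00  0.00000000e+00  0.00000000e+00  1.00000000e+00]] ['img', 'mtx', 'cam_to_world']
side [[360.93221462   0.         319.29863845]
 [  0.         360.93221462 207.93150638]
 [  0.           0.           1.        ]] [[ 0.96117713  0.18120365 -0.20809554  0.38389361]
 [-0.27583435  0.61090791 -0.74209631 -0.62050917]
 [-0.00734335  0.7706859   0.63717291  0.65167888]
 [ 0.          0.          0.          1.        ]] ['img', 'mtx', 'cam_to_world']
```

View pics/top0.png

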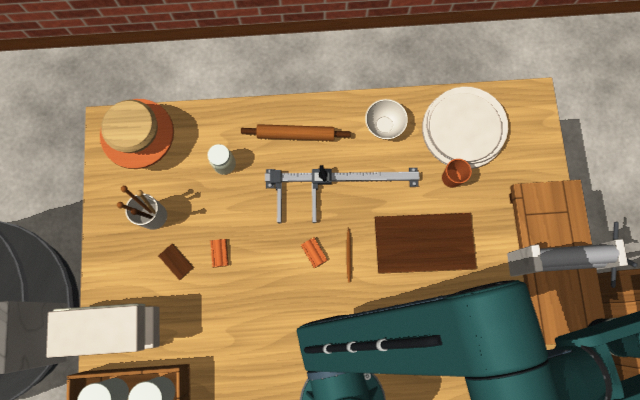

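View pics/side0.png

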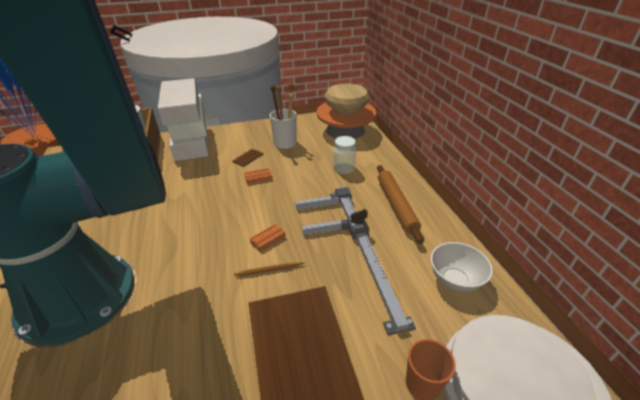

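```bash
cat > h.py <<'E'
from plant import *
import cv2,numpy as np
from scipy.spatial.transform import Rotation as R
def cam(n,save=None):
    d=get_image(n)
    if save: cv2.imwrite(f"pics/{save}.png",d["img"][:,:,::-1])
    return d
def unproj(d,uv,z):
    uv=np.atleast_2d(uv).astype(float); K=d["mtx"];T=d["cam_to_world"]
    r=np.c_[(uv[:,0]-K[0,2])/K[0,0],-(uv[:,1]-K[1,2])/K[1,1],-np.ones(len(uv))]@T[:3,:3].T
    o=T[:3,3]; s=(z-o[2])/r[:,2]
    return o+r*s[:,None]
def proj(d,P):
    P=np.atleast_2d(P); T=d["cam_to_world"];K=d["mtx"]
    c=(P-T[:3,3])@T[:3,:3]
    return np.c_[K[0,0]*c[:,0]/-c[:,2]+K[0,2],K[1,1]*-c[:,1]/-c[:,2]+K[1,2]]
def rectof(d,m,z):
    "min-area rect of mask on plane z: centre, long angle, sizes (m)"
    ys,xs=np.nonzero(m); w=unproj(d,np.c_[xs,ys],z)[:,:2]
    (c,s,a)=cv2.minAreaRect((w*1000).astype(np.float32))
    if s[0]<s[1]: s=s[::-1];a+=90
    return np.array(c)/1000,np.array(s),(a+90)%180-90
def crop(d,box,k,name):
    x0,y0,x1,y1=box
    cv2.imwrite(f"pics/{name}.png",cv2.resize(d["img"][y0:y1,x0:x1,::-1],None,fx=k,fy=k,interpolation=cv2.INTER_CUBIC))
def st():
    o=observe(); yaw=R.from_quat(np.r_[o["tcp_rot"][1:],o["tcp_rot"][0]]).as_matrix()
    print("t",round(o["t"],2),"pos",o["position"].round(4),"xax",yaw[:,0].round(3),"F",o["wrist_force"].round(1),"w",round(o["width"],3))
E
python3 - <<'E'
from h import *
for n in ("top","side"):
    d=cam(n)
    for lab in ["tile1_center","caliper","slider","clamp_knob","board_top","cup","slip_jar","modelling_tool","rib"]:
        try: r=masks_of(n,lab)
        except Exception as e: print(lab,e); continue
        for m in r[:6]:
            c,s,a=rectof(d,m["pixels"],0.016) if m["pixels"].sum()>3 else (np.zeros(2),0,0)
            print(n,lab,round(m["score"],2),m["rect"],m["pixels"].sum(),c.round(3),np.round(s),round(a,1))
d=cam("top");crop(d,(150,150,480,300),2.4,"topc0")
d=cam("side");crop(d,(220,130,440,350),2.7,"sidec0")
print(observe()["t"])
E
```

```text
top caliper 0.95 [263.3, 167.2, 419.2, 223.4] 2108 [ 0.611 -0.049] [472. 174.] 89.5
top slider 0.83 [308.7, 165.1, 333.0, 223.6] 454 [0.613 0.017] [172.  58.] -3.7
top clamp_knob 0.53 [318.9, 169.2, 327.4, 179.2] 77 [0.676 0.006] [38. 21.] -3.9
top board_top 0.86 [376.5, 213.8, 474.6, 274.4] 5537 [ 0.442 -0.28 ] [292. 170.] 88.5
top cup 0.96 [441.4, 163.6, 472.3, 184.4] 604 [ 0.648 -0.398] [98. 73.] -49.6
top slip_jar 0.58 [209.7, 146.4, 236.2, 174.9] 610 [0.742 0.317] [98. 71.] 23.8
top modelling_tool 0.49 [344.2, 231.5, 349.4, 281.1] 241 [ 0.419 -0.051] [151.  17.] -2.8
top rib 0.86 [157.7, 244.0, 192.1, 277.8] 662 [0.436 0.462] [101.  59.] 42.6
top rib 0.28 [374.2, 213.9, 475.7, 272.1] 5505 [ 0.44 -0.28] [291. 173.] 88.4
side tile1_center 0.21 [244.8, 165.4, 270.0, 186.0] 329 [0.451 0.325] [85. 71.] 4.1
side caliper 0.63 [294.6, 184.5, 416.1, 335.0] 3176 [ 0.613 -0.041] [489. 188.] 86.4
side slider 0.63 [300.2, 208.6, 372.3, 240.1] 970 [0.623 0.027] [198.  97.] 6.9
side clamp_knob 0.77 [349.2, 211.1, 364.7, 224.6] 173 [0.685 0.06 ] [65. 37.] 43.3
side board_top 0.63 [249.8, 285.4, 362.1, 400.0] 9836 [ 0.443 -0.26 ] [248. 170.] 88.6
side board_top 0.32 [334.4, 135.1, 353.3, 168.1] 724 [0.752 0.382] [230.  71.] 69.8
side cup 0.92 [408.9, 339.4, 455.0, 400.0] 2313 [ 0.655 -0.37 ] [120.  82.] 47.8
side slip_jar 0.8 [335.2, 134.2, 353.1, 175.2] 751 [0.753 0.378] [236.  73.] 69.6
side modelling_tool 0.65 [232.8, 264.1, 302.2, 273.7] 404 [ 0.418 -0.056] [155.  22.] -3.1
side rib 0.86 [231.9, 153.1, 263.0, 165.8] 228 [0.431 0.449] [95. 54.] 41.7
1.2
```

View pics/topc0.png

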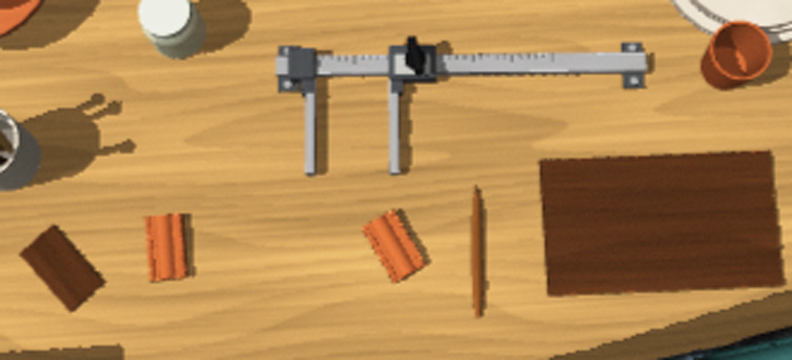

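View pics/sidec0.png

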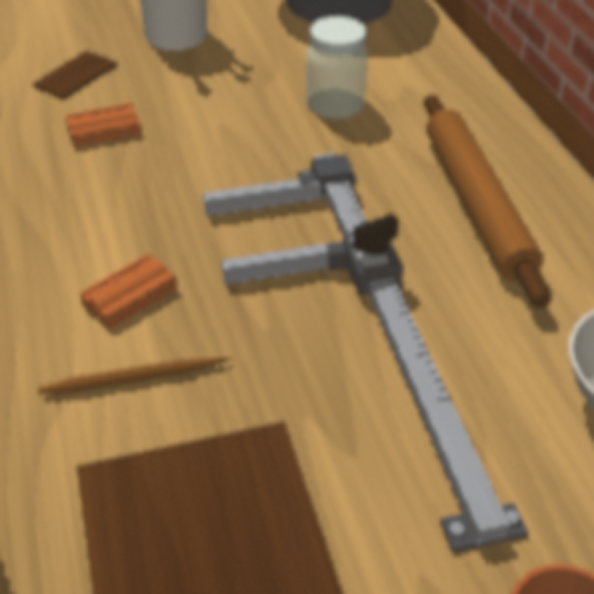

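Run:
```python
from h import *
d=cam("top"); 
hsv=cv2.cvtColor(d["img"],cv2.COLOR_RGB2HSV); 
m=(hsv[...,1]<70); m[:160]=0;m[230:]=0;m[:,:255]=0;m[:,430:]=0
cv2.imwrite("pics/gray.png",cv2.resize((m[155:235,250:435]*255).astype(np.uint8),None,fx=4,fy=4,interpolation=cv2.INTER_NEAREST))
crop(d,(250,155,435,235),4.3,"cal0")
# tiles: orange
t=(hsv[...,0]<10)&(hsv[...,1]>150)&(hsv[...,2]>110)
t[:225]=0;t[285:]=0
n,l,s,c=cv2.connectedComponentsWithStats(t.astype(np.uint8))
for i in range(1,n):
    if s[i,4]>60: print(s[i],[x.round(4) if hasattr(x,'round') else x for x in rectof(d,l==i,0.014)])
```

```text
(no output)
```

View pics/cal0.png

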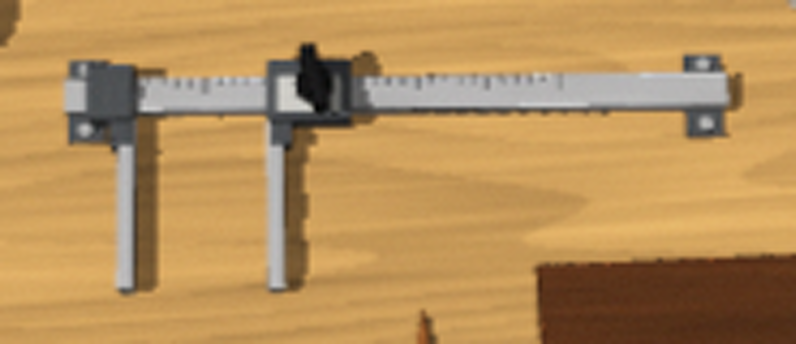

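View pics/gray.png

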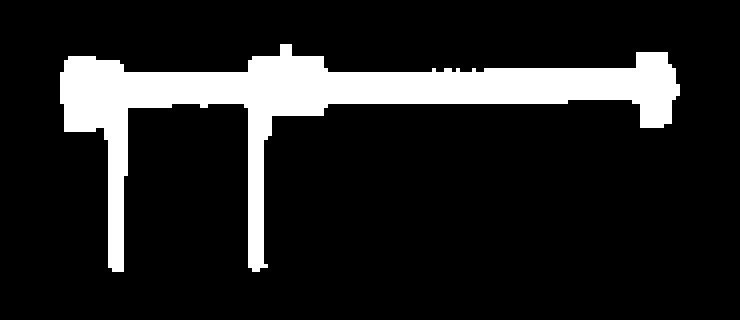

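```bash
cat >> h.py <<'E'
def tiles(d,n="top",box=(140,160,520,300),z=0.014):
    hsv=cv2.cvtColor(d["img"],cv2.COLOR_RGB2HSV).astype(int)
    t=(hsv[...,0]<13)&(hsv[...,1]>165)&(hsv[...,2]>140)
    b=np.zeros_like(t); b[box[1]:box[3],box[0]:box[2]]=1; t&=b
    t=cv2.morphologyEx(t.astype(np.uint8),cv2.MORPH_CLOSE,np.ones((3,3)))
    k,l,s,c=cv2.connectedComponentsWithStats(t)
    out=[]
    for i in range(1,k):
        if s[i,4]>80:
            c,sz,a=rectof(d,l==i,z); out.append((c,sz,a)); print(s[i],c.round(4),sz.round(0),round(a,1))
    return out
E
python3 - <<'E'
from h import *
d=cam("top")
hsv=cv2.cvtColor(d["img"],cv2.COLOR_RGB2HSV)
for p in [(220,252),(316,252),(314,248),(300,240),(348,250),(175,262)]: print(p,hsv[p[1],p[0]])
tiles(d)
f=lambda x,y:(x/4.3+250,y/4.3+155)
L=unproj(d,f(64,95),.024)[0];Rr=unproj(d,f(728,89),.024)[0]
print("beam",L,Rr,np.linalg.norm(L-Rr)); v=(L-Rr)/np.linalg.norm(L-Rr); print(np.degrees(np.arctan2(v[1],v[0])))
O=Rr+v*.27; print("origin",O)
for a in [(125,290),(134,280),(134,170),(277,290),(268,280),(268,170)]: 
    p=unproj(d,f(*a),.025)[0]; e=p-O; print(a,p.round(4),"calx",(e@np.array([v[1],-v[0],0])).round(4),"caly",(e@v).round(4))
print("knob",unproj(d,f(314,78),.073))
E
```

```text
(220, 252) [ 10 189 173]
(316, 252) [  9 189 163]
(314, 248) [ 10 190 165]
(300, 240) [ 17 145 187]
(348, 250) [ 14 187 147]
(175, 262) [ 12 174  85]
[140 160  17   8  83] [0.7447 0.5439] [49. 22.] -89.8
[445 160  27  23 243] [ 0.6546 -0.4064] [80. 70.] 86.1
[210 239  18  28 393] [0.4531 0.3349] [80. 45.] 4.2
[301 238  26  30 404] [0.4355 0.0523] [80. 45.] 26.0
beam [0.67250661 0.18550098 0.024     ] [ 0.64505759 -0.28395883  0.024     ] 0.4702615862382612
86.65376047701862
origin [ 0.66081741 -0.01441917  0.024     ]
(125, 290) [0.5295 0.1496 0.025 ] calx -0.1407 caly 0.1561
(134, 280) [0.5361 0.143  0.025 ] calx -0.1337 caly 0.1499
(134, 170) [0.6145 0.1389 0.025 ] calx -0.0552 caly 0.1503
(277, 290) [0.5224 0.0443 0.025 ] calx -0.1416 caly 0.0505
(268, 280) [0.5298 0.05   0.025 ] calx -0.1345 caly 0.0567
(268, 170) [0.6081 0.0449 0.025 ] calx -0.0561 caly 0.0562
knob [[0.65956979 0.00934209 0.073     ]]
```

```bash
cat >> h.py <<'E'
O=np.array([0.6608,-0.0144]); PSI=np.radians(86.65); V=np.array([np.cos(PSI),np.sin(PSI)]); U=np.array([V[1],-V[0]])
def cal(x,y): return O+U*x+V*y
def tocal(p): e=np.asarray(p)[:2]-O; return np.array([e@U,e@V])
def go(x,y,z,th=None):
    o=observe(); q=o["tcp_rot"]; M=R.from_quat(np.r_[q[1:],q[0]]).as_matrix()
    dl=M.T@(np.array([x,y,z])-o["position"])
    a=np.degrees(np.arctan2(M[1,0],M[0,0]))
    yaw=0 if th is None else -((th-a+180)%360-180)
    print("cur",o["position"].round(4),"th",round(a,2),"t",round(o["t"],2),"-> dx %.2f dy %.2f dz %.2f yaw %.2f"%(*(dl/.03),yaw/5),"rows>=%.1f"%max(np.linalg.norm(dl)/.0417,abs(yaw)/7.16))
E
python3 -c "
from h import *
print(cal(0,.0225)); go(0.662,0.008,0.2,12)"
```

```text
[0.66211479 0.00806155]
cur [ 0.1657 -0.5766  0.2312] th 16.03 t 1.3 -> dx 21.28 dy -14.16 dz 1.04 yaw 0.81 rows>=18.4
```

```bash
python3 -m inch '[{"dx":1.2,"dy":-0.8},{"dx":2.3,"dy":-1.5},{"dx":3.5,"dy":-2.3,"yaw":0.4},{"dx":4.6,"dy":-3.1,"yaw":0.8},{"dx":5.8,"dy":-3.9,"yaw":0.8}]' 85
python3 -m inch '[{"dx":5.8,"dy":-3.9},{"dx":5.8,"dy":-3.9},{"dx":5.8,"dy":-3.9},{"dx":5.8,"dy":-3.9},{"dx":5.8,"dy":-3.9}]'
python3 -c "
from h import *
go(0.662,0.008,0.2,12)"
```

```text
cur [ 0.1657 -0.5766  0.2312] th 16.03 t 1.3 -> dx 21.28 dy -14.16 dz 1.04 yaw 0.81 rows>=18.4invalid input at $[0]: expected keys dx, dy, dz, yaw
invalid input at $[0]: expected keys dx, dy, dz, yaw
```

All four keys are needed in each row.

```bash
python3 -m inch '[{"dx":5.8,"dy":-3.9,"dz":0,"yaw":0},{"dx":5.8,"dy":-3.9,"dz":0,"yaw":0},{"dx":5.8,"dy":-3.9,"dz":0,"yaw":0},{"dx":5.8,"dy":-3.9,"dz":0,"yaw":0},{"dx":5.8,"dy":-3.9,"dz":0,"yaw":0}]' 85
python3 -c "
from h import *
go(0.662,0.008,0.2,12)"
```

```text
t: 1.72
position: [0.3005, -0.4157, 0.2314]
tcp_rot: [0.0, 0.99, 0.139, 0.0]
wrist_force: [1.3, -0.8, -0.4]
width: 0.998
cur [ 0.3005 -0.4157  0.2314] th 15.98 t 1.72 -> dx 15.47 dy -10.26 dz 1.05 yaw 0.80 rows>=13.4
```

```bash
python3 -m inch '[{"dx":5.8,"dy":-3.8,"dz":0,"yaw":0},{"dx":5.8,"dy":-3.8,"dz":0,"yaw":0},{"dx":5.8,"dy":-3.8,"dz":0,"yaw":0},{"dx":5.8,"dy":-3.8,"dz":0,"yaw":0},{"dx":5.8,"dy":-3.8,"dz":0,"yaw":0}]' 85
python3 -m inch '[{"dx":5.8,"dy":-3.8,"dz":0.6,"yaw":0.8},{"dx":5.8,"dy":-3.8,"dz":0.6,"yaw":0.8},{"dx":5.8,"dy":-3.8,"dz":0.6,"yaw":0.8},{"dx":5.8,"dy":-3.8,"dz":0.6,"yaw":0.8},{"dx":5.8,"dy":-3.8,"dz":0.6,"yaw":0.8}]'
python3 -c "
from h import *
go(0.662,0.008,0.15,12)
d=cam('top','top1');cam('side','side1')"
```

```text
t: 2.13
position: [0.4366, -0.2578, 0.2316]
tcp_rot: [0.0, 0.99, 0.139, 0.0]
wrist_force: [0.8, -0.3, -0.3]
width: 0.997
t: 2.55
position: [0.5721, -0.1004, 0.2134]
tcp_rot: [0.0, 0.994, 0.105, 0.0]
wrist_force: [-0.6, -0.7, 0.2]
width: 0.993
cur [ 0.5721 -0.1004  0.2134] th 12.04 t 2.55 -> dx 3.68 dy -2.91 dz 2.11 yaw 0.01 rows>=3.7
```

View pics/top1.png

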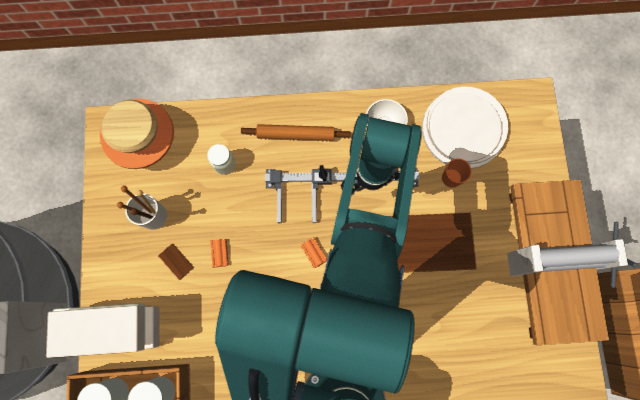

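View pics/side1.png

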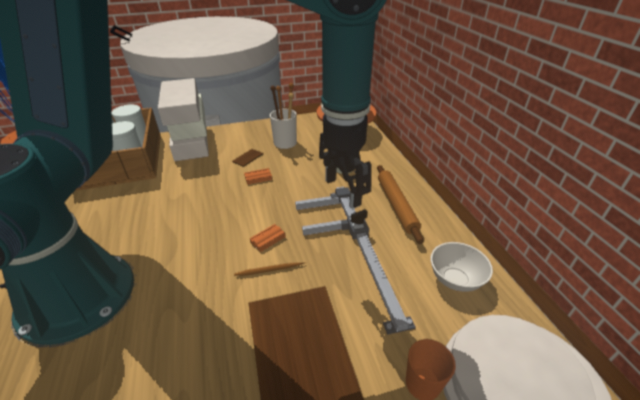

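The views show two tiles only (top 220,252 and 314,252); the bench that the arm hid before is empty. Going above the knob.

```bash
python3 -m inch '[{"dx":3.7,"dy":-2.9,"dz":2.1,"yaw":0},{"dx":3.7,"dy":-2.9,"dz":2.1,"yaw":0},{"dx":3.7,"dy":-2.9,"dz":2.1,"yaw":0},{"dx":3.7,"dy":-2.9,"dz":2.1,"yaw":0},{"dx":3.7,"dy":-2.9,"dz":2.1,"yaw":0}]'
python3 -c "
from h import *
go(0.662,0.008,0.044,12)
d=cam('top');crop(d,(250,120,410,240),5,'t2');d=cam('side');crop(d,(260,100,420,260),3.7,'s2')"
```

```text
t: 3.07
position: [0.6627, 0.0097, 0.1474]
tcp_rot: [-0.001, 0.994, 0.106, -0.001]
wrist_force: [-0.3, -1.0, 0.9]
width: 0.997
cur [0.6627 0.0097 0.1474] th 12.2 t 3.07 -> dx -0.03 dy 0.06 dz 3.45 yaw 0.04 rows>=2.5
```

View pics/s2.png

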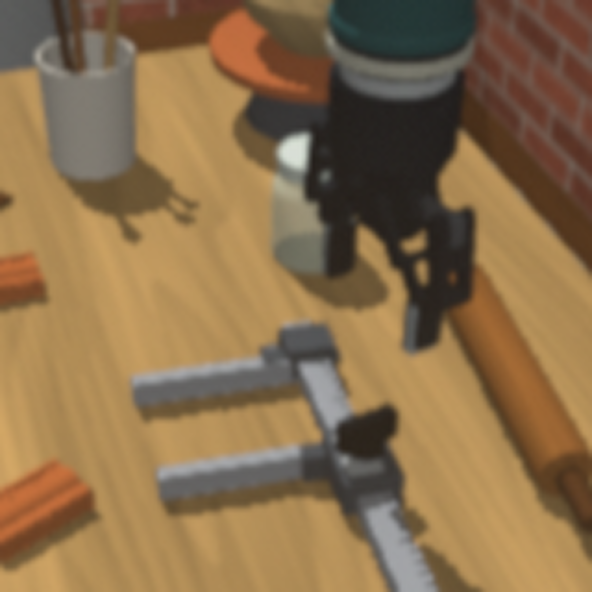

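```bash
python3 -c "
from h import *
d=cam('side')
for P in [(.6627,.0097,.1474),(.6627,.0097,.165),(.662,.008,.06),(.662+.023*.98,.008+.023*.2,.073),(.662-.023*.98,.008-.023*.2,.073)]: print(P,((proj(d,P)[0]-[260,100])*3.7).round(0))
M=observe()
y=np.array([.207,-.978,0])
for s in (1,-1):print(((proj(d,np.array([.6627,.0097,.1604])+s*.0427*y)[0]-[260,100])*3.7).round())
"
```

```text
(0.6627, 0.0097, 0.1474) [374. 325.]
(0.6627, 0.0097, 0.165) [376. 303.]
(0.662, 0.008, 0.06) [365. 431.]
(0.68454, 0.0126, 0.073) [395. 406.]
(0.63946, 0.0034000000000000002, 0.073) [337. 427.]
[414. 345.]
[339. 275.]
```

```bash
python3 -m inch '[{"dx":0,"dy":0.06,"dz":1.2,"yaw":0},{"dx":0,"dy":0.06,"dz":2.2,"yaw":0},{"dx":0,"dy":0.06,"dz":3.0,"yaw":0},{"dx":0,"dy":0.06,"dz":3.45,"yaw":0},{"dx":0,"dy":0.06,"dz":3.45,"yaw":0}]'
python3 -c "
from h import *
go(0.662,0.008,0.044,12);st()
d=cam('top');crop(d,(250,120,410,240),5,'t3');d=cam('side');crop(d,(260,100,420,260),3.7,'s3')"
```

```text
t: 3.63
position: [0.659, 0.003, 0.0445]
tcp_rot: [-0.0, 0.995, 0.104, -0.003]
wrist_force: [-0.1, 0.6, 0.1]
width: 0.995
cur [0.659  0.003  0.0445] th 11.94 t 3.63 -> dx 0.13 dy -0.14 dz 0.02 yaw -0.01 rows>=0.1
t 3.63 pos [0.659  0.003  0.0445] xax [ 0.978  0.207 -0.005] F [-0.1  0.6  0.1] w 0.995
```

View pics/s3.png

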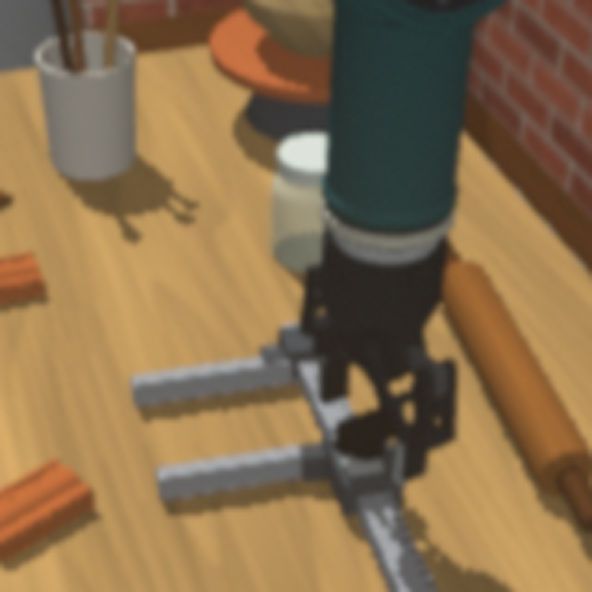

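```bash
python3 -m inch '[{"dx":0,"dy":-0.06,"dz":0,"yaw":0},{"dx":0,"dy":-0.06,"dz":0,"yaw":0},{"dx":0,"dy":-0.06,"dz":0,"yaw":0}]'
python3 -c "
from h import *
go(0.662,0.008,0.044,12);st()"
```

```text
t: 3.98
position: [0.6625, 0.0059, 0.0486]
tcp_rot: [0.0, 0.994, 0.105, 0.001]
wrist_force: [-0.2, -0.2, -0.1]
width: 0.996
cur [0.6625 0.0059 0.0486] th 12.04 t 3.98 -> dx -0.00 dy -0.07 dz 0.15 yaw 0.01 rows>=0.1
t 3.98 pos [0.6625 0.0059 0.0486] xax [0.978 0.209 0.003] F [-0.2 -0.2 -0.1] w 0.996
```

```bash
python3 -m inch '[{"dx":0,"dy":-0.05,"dz":0.13,"yaw":0},{"dx":0,"dy":-0.05,"dz":0.13,"yaw":0},{"dx":0,"dy":-0.05,"dz":0.13,"yaw":0},{"dx":0,"dy":-0.05,"dz":0.13,"yaw":0}]'
python3 -m inch '[{"dx":0,"dy":0,"dz":0,"yaw":0},{"dx":0,"dy":0,"dz":0,"yaw":0},{"dx":0,"dy":0,"dz":0,"yaw":0},{"dx":0,"dy":0,"dz":0,"yaw":0},{"dx":0,"dy":0,"dz":0,"yaw":0}]' 0
python3 -c "
from h import *
go(0.662,0.008,0.044,12);st()"
```

```text
t: 4.32
position: [0.661, 0.0076, 0.0429]
tcp_rot: [-0.0, 0.994, 0.105, -0.0]
wrist_force: [0.1, 0.8, 0.4]
width: 0.991
t: 4.73
position: [0.6606, 0.0084, 0.0431]
tcp_rot: [-0.001, 0.995, 0.104, -0.0]
wrist_force: [-2.5, 2.2, 17.8]
width: 0.298
cur [0.6606 0.0084 0.0431] th 11.99 t 4.73 -> dx 0.04 dy 0.02 dz -0.03 yaw -0.00 rows>=0.0
t 4.73 pos [0.6606 0.0084 0.0431] xax [ 0.978  0.208 -0.001] F [-2.5  2.2 17.8] w 0.298
```

```bash
python3 -m inch '[{"dx":0,"dy":0,"dz":-0.1,"yaw":0},{"dx":0,"dy":0,"dz":-0.1,"yaw":0},{"dx":0,"dy":0,"dz":-0.1,"yaw":0}]'
python3 -c "
from h import *
go(0.662,0.008,0.044,12);st()
d=cam('side');crop(d,(260,100,420,260),3.7,'s4')"
```

```text
t: 4.98
position: [0.6605, 0.0084, 0.0439]
tcp_rot: [-0.001, 0.995, 0.105, -0.001]
wrist_force: [4.5, 4.2, -14.1]
width: 0.275
cur [0.6605 0.0084 0.0439] th 12.01 t 4.98 -> dx 0.05 dy 0.02 dz -0.00 yaw 0.00 rows>=0.0
t 4.98 pos [0.6605 0.0084 0.0439] xax [ 0.978  0.208 -0.001] F [  4.5   4.2 -14.1] w 0.275
```

View pics/s4.png

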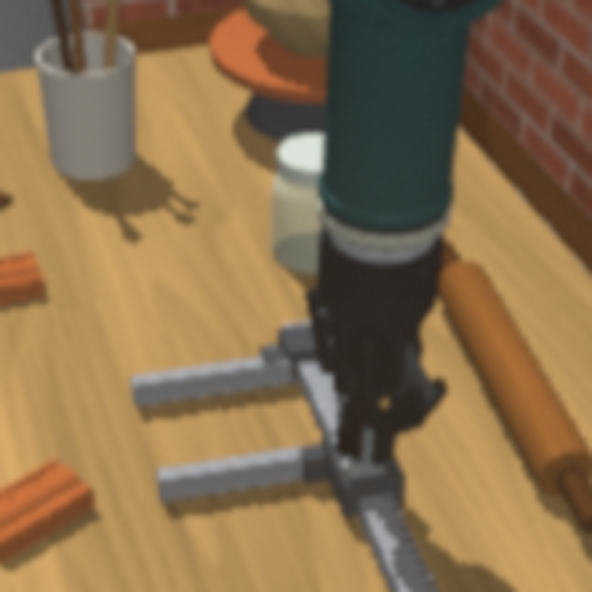

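```bash
python3 -m inch '[{"dx":0,"dy":0,"dz":0.07,"yaw":-0.6},{"dx":0,"dy":0,"dz":0.07,"yaw":-1.2},{"dx":0,"dy":0,"dz":0.07,"yaw":-2},{"dx":0,"dy":0,"dz":0.07,"yaw":-3},{"dx":0,"dy":0,"dz":0.07,"yaw":-3}]'
python3 -c "
from h import *
go(0.661,0.008,0.044,79);st()"
```

```text
t: 5.45
position: [0.6607, 0.008, 0.0436]
tcp_rot: [-0.001, 0.972, 0.235, -0.0]
wrist_force: [-0.1, 3.1, -1.3]
width: 0.27
cur [0.6607 0.008  0.0436] th 27.2 t 5.45 -> dx 0.01 dy 0.00 dz -0.01 yaw -10.36 rows>=7.2
t 5.45 pos [0.6607 0.008  0.0436] xax [ 0.889  0.457 -0.   ] F [-0.1  3.1 -1.3] w 0.27
```

```bash
python3 -m inch '[{"dx":0,"dy":0,"dz":0,"yaw":-1.2},{"dx":0,"dy":0,"dz":0,"yaw":-2.4},{"dx":0,"dy":0,"dz":0,"yaw":-3.6},{"dx":0,"dy":0,"dz":0,"yaw":-4.8},{"dx":0,"dy":0,"dz":0,"yaw":-5}]'
python3 -c "
from h import *
st();print(observe()['ft_torque'])"
python3 -m inch '[{"dx":0,"dy":0,"dz":0,"yaw":-1.2},{"dx":0,"dy":0,"dz":0,"yaw":-2.4},{"dx":0,"dy":0,"dz":0,"yaw":-3.6},{"dx":0,"dy":0,"dz":0,"yaw":-4.8},{"dx":0,"dy":0,"dz":0,"yaw":-5}]'
python3 -c "
from h import *
go(0.661,0.008,0.044,79);st();print(observe()['ft_torque'])
d=cam('side');crop(d,(260,100,420,260),3.7,'s5')
d=cam('top');crop(d,(250,120,410,240),5,'t5')"
```

```text
t: 5.87
position: [0.6611, 0.0075, 0.0437]
tcp_rot: [-0.0, 0.898, 0.439, 0.0]
wrist_force: [1.6, 1.4, -3.0]
width: 0.273
t 5.87 pos [0.6611 0.0075 0.0437] xax [0.614 0.789 0.   ] F [ 1.6  1.4 -3. ] w 0.273
[ 0.26598449 -0.03406912 -0.09955457]
t: 6.28
position: [0.6617, 0.0071, 0.0437]
tcp_rot: [0.0, 0.782, 0.623, 0.0]
wrist_force: [3.4, 1.0, -4.7]
width: 0.275
cur [0.6617 0.0071 0.0437] th 77.02 t 6.28 -> dx 0.02 dy -0.03 dz -0.01 yaw -0.40 rows>=0.3
t 6.28 pos [0.6617 0.0071 0.0437] xax [0.225 0.974 0.   ] F [ 3.4  1.  -4.7] w 0.275
[ 0.03944186 -0.46437406 -0.10107495]
```

View pics/s5.png

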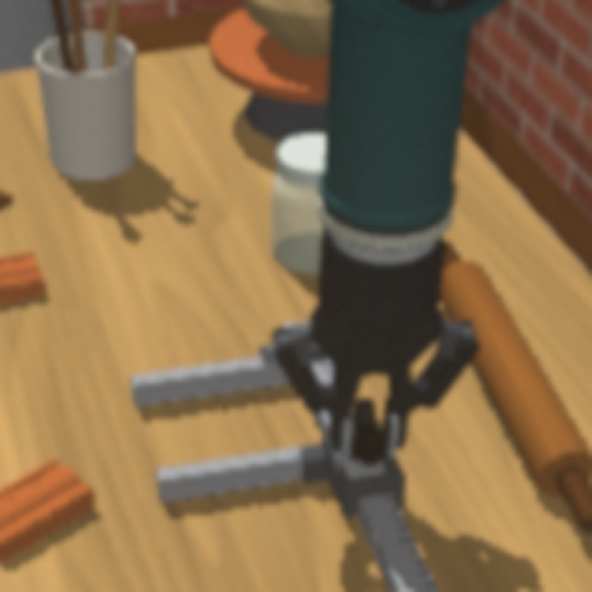

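```bash
python3 -c "
from h import *
o=observe()['position']; c=tocal(o); print(c)
p=cal(c[0],c[1]-.1265); go(p[0],p[1],0.0437)"
```

```text
[-0.00032478  0.02158146]
cur [0.6617 0.0072 0.0437] th 76.76 t 6.38 -> dx -4.15 dy 0.72 dz 0.00 yaw 0.00 rows>=3.0
```

```bash
python3 -m inch '[{"dx":-0.3,"dy":0.05,"dz":0,"yaw":0},{"dx":-0.8,"dy":0.14,"dz":0,"yaw":0},{"dx":-1.3,"dy":0.22,"dz":0,"yaw":0},{"dx":-1.8,"dy":0.31,"dz":0,"yaw":0},{"dx":-2.1,"dy":0.36,"dz":0,"yaw":0}]'
python3 -c "
from h import *
st();print(tocal(observe()['position']))"
python3 -m inch '[{"dx":-0.5,"dy":0.09,"dz":0,"yaw":0},{"dx":-1.0,"dy":0.17,"dz":0,"yaw":0},{"dx":-1.5,"dy":0.26,"dz":0,"yaw":0},{"dx":-2.05,"dy":0.36,"dz":0,"yaw":0},{"dx":-2.05,"dy":0.36,"dz":0,"yaw":0}]'
python3 -c "
from h import *
st();print(tocal(observe()['position']))
d=cam('side');crop(d,(260,100,440,300),3,'s6')
d=cam('top');crop(d,(250,120,410,240),5,'t6')"
```

```text
t: 6.8
position: [0.658, -0.0573, 0.0437]
tcp_rot: [0.0, 0.784, 0.621, 0.001]
wrist_force: [5.0, 3.2, -6.1]
width: 0.273
t 6.8 pos [ 0.658  -0.0573  0.0437] xax [0.229 0.973 0.001] F [ 5.   3.2 -6.1] w 0.273
[-0.00024568 -0.0430279 ]
t: 7.22
position: [0.6544, -0.1217, 0.0437]
tcp_rot: [0.001, 0.784, 0.621, -0.0]
wrist_force: [3.2, -2.3, -5.8]
width: 0.272
t 7.22 pos [ 0.6544 -0.1217  0.0437] xax [ 0.229  0.974 -0.001] F [ 3.2 -2.3 -5.8] w 0.272
[-0.00013784 -0.10749297]
```

View pics/s6.png

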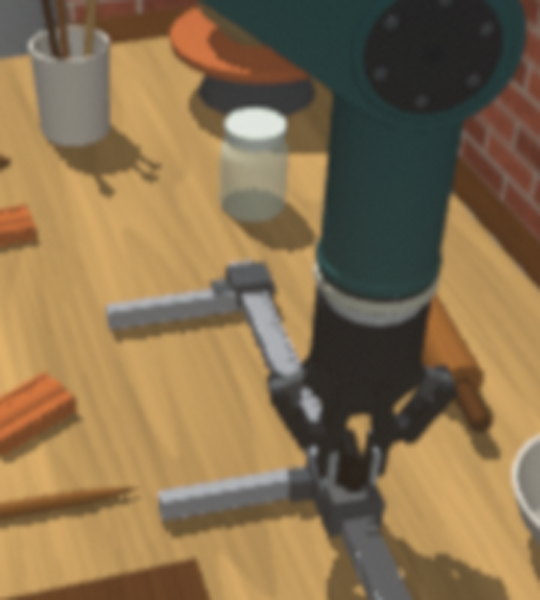

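```bash
python3 -m inch '[{"dx":0,"dy":0,"dz":0,"yaw":0},{"dx":0,"dy":0,"dz":0,"yaw":0},{"dx":0,"dy":0,"dz":0,"yaw":0}]' 60
python3 -m inch '[{"dx":0,"dy":0,"dz":-0.7,"yaw":0},{"dx":0,"dy":0,"dz":-1.7,"yaw":0},{"dx":0,"dy":0,"dz":-2.7,"yaw":0},{"dx":0,"dy":0,"dz":-3.7,"yaw":0},{"dx":0,"dy":0,"dz":-3.7,"yaw":0}]' 70
python3 -c "
from h import *
st(); d=cam('top'); tiles(d); crop(d,(200,150,440,290),3.3,'t7')"
```

```text
t: 7.57
position: [0.6535, -0.1176, 0.0442]
tcp_rot: [-0.001, 0.782, 0.623, -0.0]
wrist_force: [-0.1, -0.1, 0.6]
width: 0.687
t: 7.98
position: [0.6578, -0.1189, 0.1621]
tcp_rot: [0.004, 0.782, 0.623, 0.003]
wrist_force: [0.5, -0.4, 0.6]
width: 0.819
t 7.98 pos [ 0.6578 -0.1189  0.1621] xax [ 0.224  0.975 -0.   ] F [ 0.5 -0.4  0.6] w 0.819
[140 160  17   8  87] [0.743  0.5447] [49. 22.] 86.1
[461 160   9  23  99] [ 0.6529 -0.4287] [70. 23.] -4.6
[211 239  17  28 397] [0.4532 0.3339] [79. 44.] 3.3
```

View pics/t7.png

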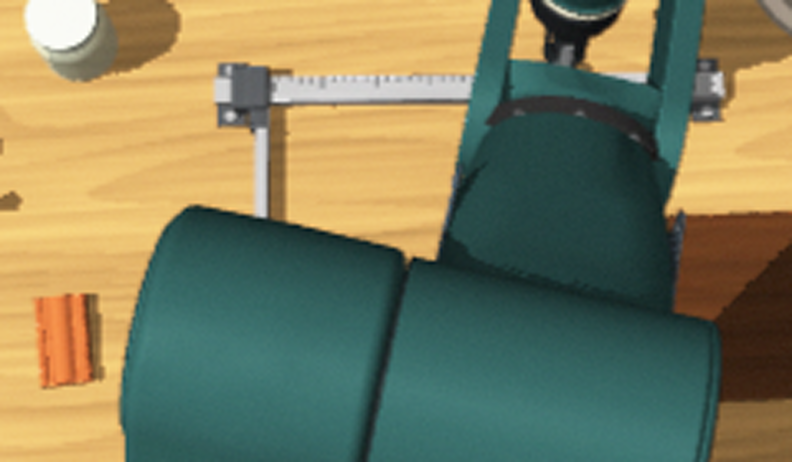

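```bash
python3 -c "
from h import *
go(0.4531,0.3344,0.16,4)"
```

```text
cur [ 0.6566 -0.1187  0.1594] th 77.06 t 8.03 -> dx 13.20 dy -9.99 dz -0.10 yaw 14.61 rows>=11.9
```

```bash
python3 -m inch '[{"dx":5.5,"dy":-4.2,"dz":-0.1,"yaw":6},{"dx":5.5,"dy":-4.2,"dz":-0.1,"yaw":6},{"dx":5.5,"dy":-4.2,"dz":-0.1,"yaw":6},{"dx":5.5,"dy":-4.2,"dz":-0.1,"yaw":6},{"dx":5.5,"dy":-4.2,"dz":-0.1,"yaw":6}]'
python3 -c "
from h import *
go(0.4531,0.3344,0.16,4)"
```

```text
t: 8.45
position: [0.566, 0.0721, 0.1569]
tcp_rot: [-0.001, 0.918, 0.396, -0.001]
wrist_force: [0.2, 0.1, -0.1]
width: 0.814
cur [0.566  0.0721 0.1569] th 46.64 t 8.45 -> dx 3.77 dy -8.74 dz -0.09 yaw 8.53 rows>=6.8
```

```bash
python3 -m inch '[{"dx":2.5,"dy":-5.8,"dz":-0.1,"yaw":6},{"dx":2.5,"dy":-5.8,"dz":-0.1,"yaw":6},{"dx":2.5,"dy":-5.8,"dz":-0.1,"yaw":6},{"dx":2.5,"dy":-5.8,"dz":-0.1,"yaw":6},{"dx":2.5,"dy":-5.8,"dz":-0.1,"yaw":6}]'
python3 -c "
from h import *
go(0.4531,0.3344,0.1,4)"
```

```text
t: 8.87
position: [0.4895, 0.2456, 0.1601]
tcp_rot: [0.0, 0.989, 0.145, -0.001]
wrist_force: [1.7, 0.6, 0.3]
width: 0.825
cur [0.4895 0.2456 0.1601] th 16.72 t 8.87 -> dx -0.31 dy -3.18 dz 2.00 yaw 2.54 rows>=2.7
```

```bash
python3 -m inch '[{"dx":-0.3,"dy":-3.2,"dz":0.5,"yaw":2.5},{"dx":-0.3,"dy":-3.2,"dz":1,"yaw":2.5},{"dx":-0.3,"dy":-3.2,"dz":1.5,"yaw":2.5},{"dx":-0.3,"dy":-3.2,"dz":2,"yaw":2.5},{"dx":-0.3,"dy":-3.2,"dz":2,"yaw":2.5}]'
python3 -c "
from h import *
go(0.4531,0.3344,0.05,4)
d=cam('side');crop(d,(200,100,420,280),3.6,'s8')
d=cam('top');tiles(d);crop(d,(200,150,440,290),3.3,'t8')"
```

```text
t: 9.28
position: [0.4511, 0.3328, 0.0972]
tcp_rot: [0.002, 0.999, 0.041, -0.004]
wrist_force: [0.2, 0.2, -0.9]
width: 0.822
cur [0.4511 0.3328 0.0972] th 4.71 t 9.28 -> dx 0.08 dy -0.05 dz 1.57 yaw 0.14 rows>=1.1
[140 160  17   8  86] [0.7447 0.5439] [49. 22.] -89.8
[445 160  27  23 284] [ 0.6546 -0.4063] [80. 70.] 86.1
[301 245  25  23 182] [0.4326 0.0549] [77. 38.] 26.6
```

View pics/s8.png

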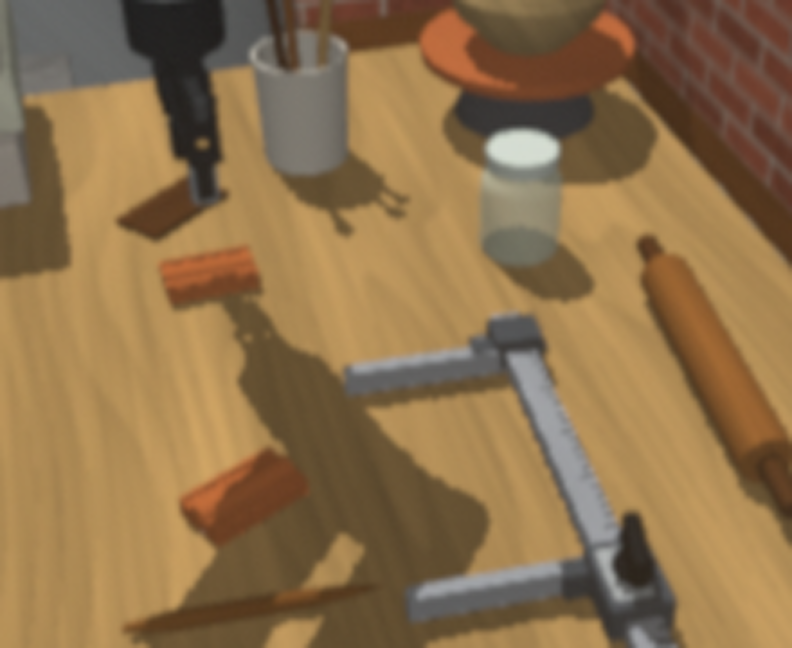

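View pics/t8.png

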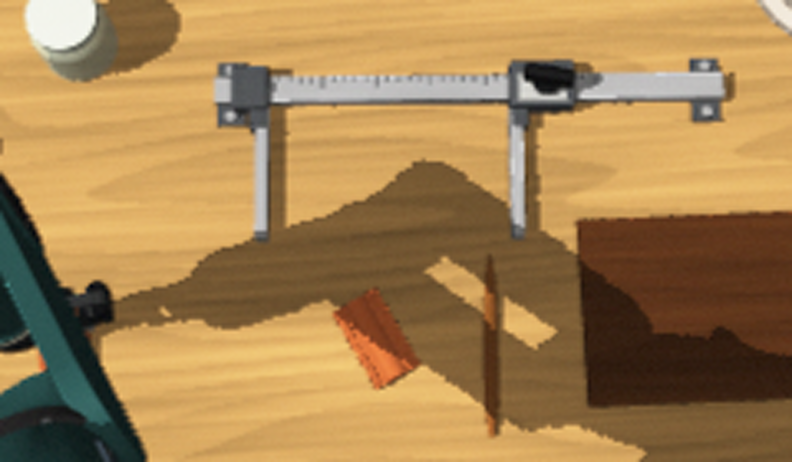

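```bash
python3 -m inch '[{"dx":0.05,"dy":-0.05,"dz":0.7,"yaw":0.1},{"dx":0.05,"dy":-0.05,"dz":1.4,"yaw":0.1},{"dx":0.05,"dy":-0.05,"dz":2,"yaw":0.1},{"dx":0.05,"dy":-0.05,"dz":2.4,"yaw":0.1},{"dx":0.05,"dy":-0.05,"dz":2.4,"yaw":0.1}]'
python3 -m inch '[{"dx":0,"dy":0,"dz":0,"yaw":0},{"dx":0,"dy":0,"dz":0,"yaw":0},{"dx":0,"dy":0,"dz":0,"yaw":0}]'
python3 -c "
from h import *
go(0.4531,0.3344,0.004,4);st()
d=cam('side');crop(d,(220,100,300,200),6,'s9')"
```

```text
t: 9.8
position: [0.4563, 0.3331, 0.0277]
tcp_rot: [0.001, 0.999, 0.034, -0.001]
wrist_force: [0.3, -0.6, 0.6]
width: 0.824
t: 10.05
position: [0.4581, 0.3349, 0.0304]
tcp_rot: [-0.001, 0.999, 0.035, 0.001]
wrist_force: [-0.8, -0.0, -0.7]
width: 0.819
cur [0.4581 0.3349 0.0304] th 4.0 t 10.05 -> dx -0.17 dy 0.01 dz 0.88 yaw -0.00 rows>=0.6
t 10.05 pos [0.4581 0.3349 0.0304] xax [0.998 0.07  0.002] F [-0.8 -0.  -0.7] w 0.819
```

View pics/s9.png

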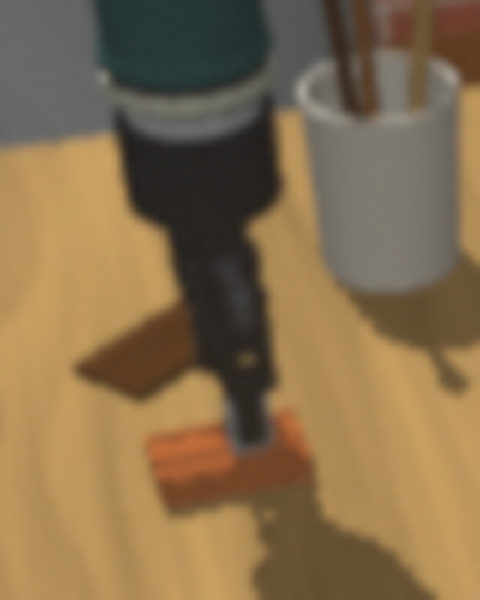

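```bash
python3 -m inch '[{"dx":-0.16,"dy":0,"dz":0.3,"yaw":0},{"dx":-0.16,"dy":0,"dz":0.6,"yaw":0},{"dx":-0.16,"dy":0,"dz":0.85,"yaw":0},{"dx":-0.16,"dy":0,"dz":0.85,"yaw":0},{"dx":-0.16,"dy":0,"dz":0.85,"yaw":0}]'
python3 -c "
from h import *
go(0.4531,0.3344,0.003,4);st()"
python3 -m inch '[{"dx":0,"dy":0,"dz":0,"yaw":0},{"dx":0,"dy":0,"dz":0,"yaw":0},{"dx":0,"dy":0,"dz":0,"yaw":0},{"dx":0,"dy":0,"dz":0,"yaw":0},{"dx":0,"dy":0,"dz":0,"yaw":0}]' 30
python3 -c "
from h import *
go(0.4531,0.3344,0.003,4);st()
d=cam('side');crop(d,(220,100,300,200),6,'s10')"
```

```text
t: 10.52
position: [0.4513, 0.3339, 0.0024]
tcp_rot: [0.0, 0.999, 0.035, -0.001]
wrist_force: [-0.1, 0.7, 0.7]
width: 0.819
cur [0.4513 0.3339 0.0024] th 4.04 t 10.52 -> dx 0.06 dy -0.01 dz -0.02 yaw 0.01 rows>=0.0
t 10.52 pos [0.4513 0.3339 0.0024] xax [ 0.998  0.07  -0.002] F [-0.1  0.7  0.7] w 0.819
t: 10.93
position: [0.4525, 0.3345, 0.0039]
tcp_rot: [-0.0, 0.999, 0.035, 0.0]
wrist_force: [-0.8, -0.6, 5.0]
width: 0.523
cur [0.4525 0.3345 0.0039] th 4.03 t 10.93 -> dx 0.02 dy 0.00 dz 0.03 yaw 0.01 rows>=0.0
t 10.93 pos [0.4525 0.3345 0.0039] xax [0.998 0.07  0.001] F [-0.8 -0.6  5. ] w 0.523
```

View pics/s10.png

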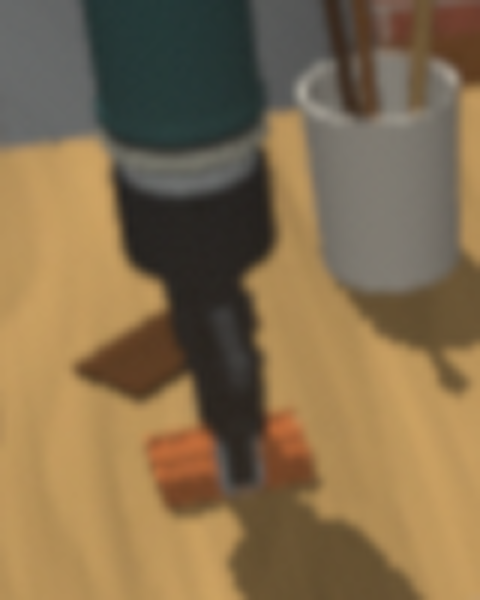

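```bash
python3 -m inch '[{"dx":0,"dy":0,"dz":-0.3,"yaw":0},{"dx":0,"dy":0,"dz":-0.8,"yaw":0},{"dx":0,"dy":0,"dz":-1.5,"yaw":0},{"dx":0,"dy":0,"dz":-2.2,"yaw":0},{"dx":0,"dy":0,"dz":-2.2,"yaw":0}]' 30
python3 -c "
from h import *
p=cal(-.1,.106);print(p);st();go(p[0],p[1],0.068,86.65)"
```

```text
t: 11.4
position: [0.4542, 0.3355, 0.0731]
tcp_rot: [-0.001, 0.999, 0.035, 0.003]
wrist_force: [0.3, -0.1, -2.1]
width: 0.52
[0.56716501 0.09726239]
t 11.4 pos [0.4542 0.3355 0.0731] xax [0.998 0.07  0.005] F [ 0.3 -0.1 -2.1] w 0.52
cur [0.4542 0.3355 0.0731] th 4.04 t 11.4 -> dx 3.20 dy 8.19 dz 0.17 yaw -16.52 rows>=11.5
```

```bash
python3 -m inch '[{"dx":0.3,"dy":0.7,"dz":0,"yaw":-1.3},{"dx":0.6,"dy":1.4,"dz":0,"yaw":-2.7},{"dx":0.9,"dy":2.1,"dz":0,"yaw":-4},{"dx":1.2,"dy":2.8,"dz":0,"yaw":-5.3},{"dx":1.2,"dy":2.8,"dz":0,"yaw":-5.5}]'
python3 -c "
from h import *
p=cal(-.1,.106);st();go(p[0],p[1],0.068,86.65)"
```

```text
t: 11.82
position: [0.4953, 0.2499, 0.069]
tcp_rot: [0.001, 0.962, 0.274, -0.0]
wrist_force: [0.7, 0.2, -1.9]
width: 0.521
t 11.82 pos [0.4953 0.2499 0.069 ] xax [ 0.85   0.526 -0.   ] F [ 0.7  0.2 -1.9] w 0.521
cur [0.4953 0.2499 0.069 ] th 31.76 t 11.82 -> dx -0.64 dy 5.59 dz 0.04 yaw -10.98 rows>=7.7
```

```bash
python3 -m inch '[{"dx":-0.1,"dy":0.7,"dz":0,"yaw":-1.3},{"dx":-0.2,"dy":1.4,"dz":0,"yaw":-2.6},{"dx":-0.25,"dy":2.1,"dz":0,"yaw":-4},{"dx":-0.3,"dy":2.8,"dz":0,"yaw":-5.3},{"dx":-0.3,"dy":2.8,"dz":0,"yaw":-5.5}]'
python3 -c "
from h import *
p=cal(-.1,.106);st();go(p[0],p[1],0.068,86.65)"
```

```text
t: 12.23
position: [0.5317, 0.1743, 0.0691]
tcp_rot: [0.001, 0.87, 0.494, 0.0]
wrist_force: [-0.3, 0.9, -1.3]
width: 0.521
t 12.23 pos [0.5317 0.1743 0.0691] xax [ 0.512  0.859 -0.   ] F [-0.3  0.9 -1.3] w 0.521
cur [0.5317 0.1743 0.0691] th 59.2 t 12.23 -> dx -1.60 dy 2.33 dz 0.04 yaw -5.49 rows>=3.8
```

```bash
python3 -m inch '[{"dx":-0.4,"dy":0.6,"dz":0,"yaw":-1.3},{"dx":-0.8,"dy":1.2,"dz":0,"yaw":-2.6},{"dx":-1.2,"dy":1.8,"dz":0,"yaw":-4},{"dx":-1.6,"dy":2.33,"dz":0,"yaw":-5.3},{"dx":-1.6,"dy":2.33,"dz":0,"yaw":-5.5}]'
python3 -m inch '[{"dx":0,"dy":0,"dz":0,"yaw":0},{"dx":0,"dy":0,"dz":0,"yaw":0}]'
python3 -c "
from h import *
p=cal(-.1,.106);st();go(p[0],p[1],0.008,86.65)
d=cam('side');crop(d,(240,100,420,280),3.3,'s11');d=cam('top');tiles(d)
crop(d,(200,150,440,290),3.3,'t11')"
```

```text
t: 12.65
position: [0.5668, 0.0974, 0.0691]
tcp_rot: [0.001, 0.728, 0.686, 0.0]
wrist_force: [-0.2, -0.9, -1.5]
width: 0.517
t: 12.82
position: [0.5644, 0.1003, 0.0689]
tcp_rot: [-0.001, 0.729, 0.684, -0.0]
wrist_force: [-0.1, -0.5, -1.8]
width: 0.522
t 12.82 pos [0.5644 0.1003 0.0689] xax [0.064 0.998 0.   ] F [-0.1 -0.5 -1.8] w 0.522
cur [0.5644 0.1003 0.0689] th 86.35 t 12.82 -> dx -0.10 dy 0.10 dz 2.03 yaw -0.06 rows>=1.5
[140 160  17   8  87] [0.743  0.5447] [49. 22.] 86.1
[443 160  29  23 342] [ 0.6539 -0.407 ] [78. 75.] -49.7
```

View pics/s11.png

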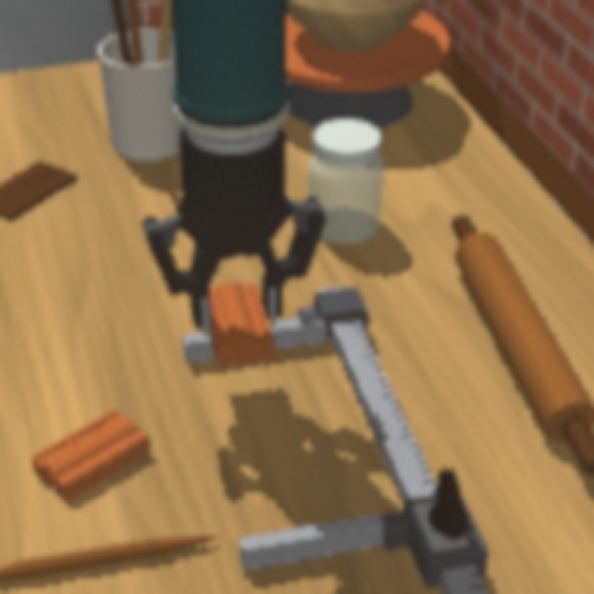

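```bash
python3 -m inch '[{"dx":-0.23,"dy":0.1,"dz":0,"yaw":0},{"dx":-0.23,"dy":0.1,"dz":0.4,"yaw":0},{"dx":-0.23,"dy":0.1,"dz":0.9,"yaw":0},{"dx":-0.23,"dy":0.1,"dz":1.4,"yaw":0},{"dx":-0.23,"dy":0.1,"dz":1.4,"yaw":0}]'
python3 -m inch '[{"dx":0,"dy":0,"dz":0,"yaw":0},{"dx":0,"dy":0,"dz":0,"yaw":0}]'
python3 -c "
from h import *
p=cal(-.1,.102);st();go(p[0],p[1],0.005,86.65);print(tocal(observe()['position']))
d=cam('side');crop(d,(240,100,420,280),3.3,'s12')"
```

```text
t: 13.33
position: [0.5659, 0.0925, 0.0251]
tcp_rot: [-0.001, 0.728, 0.685, -0.002]
wrist_force: [-0.8, -0.0, -2.3]
width: 0.514
t: 13.5
position: [0.5683, 0.0926, 0.0279]
tcp_rot: [0.0, 0.728, 0.685, 0.0]
wrist_force: [0.7, 0.3, -0.6]
width: 0.52
t 13.5 pos [0.5683 0.0926 0.0279] xax [0.06  0.998 0.   ] F [ 0.7  0.3 -0.6] w 0.52
cur [0.5683 0.0926 0.0279] th 86.53 t 13.5 -> dx 0.02 dy -0.05 dz 0.76 yaw -0.02 rows>=0.5
[-0.09860277  0.10142735]
```

View pics/s12.png

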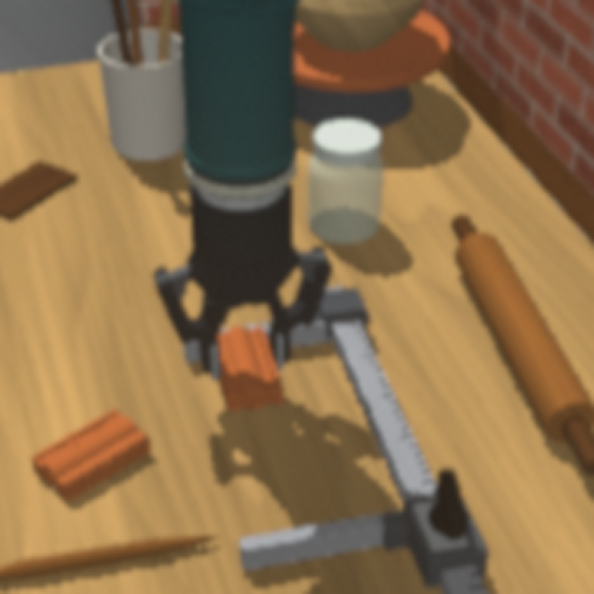

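Clear of the fixed jaw. Lower and release.

```bash
python3 -m inch '[{"dx":0.02,"dy":0,"dz":0.2,"yaw":0},{"dx":0.02,"dy":0,"dz":0.4,"yaw":0},{"dx":0.02,"dy":0,"dz":0.6,"yaw":0},{"dx":0.02,"dy":0,"dz":0.75,"yaw":0},{"dx":0.02,"dy":0,"dz":0.75,"yaw":0}]'
python3 -m inch '[{"dx":0,"dy":0,"dz":0,"yaw":0},{"dx":0,"dy":0,"dz":0,"yaw":0}]'
python3 -c "
from h import *
st()"
```

```text
t: 13.97
position: [0.5678, 0.093, 0.0041]
tcp_rot: [-0.0, 0.728, 0.685, -0.0]
wrist_force: [0.1, 0.2, -1.5]
width: 0.515
t: 14.13
position: [0.5678, 0.093, 0.0046]
tcp_rot: [-0.0, 0.728, 0.685, -0.0]
wrist_force: [-0.1, -0.5, -1.9]
width: 0.519
t 14.13 pos [0.5678 0.093  0.0046] xax [0.061 0.998 0.   ] F [-0.1 -0.5 -1.9] w 0.519
```

```bash
python3 -m inch '[{"dx":0,"dy":0,"dz":0.03,"yaw":0},{"dx":0,"dy":0,"dz":0.03,"yaw":0},{"dx":0,"dy":0,"dz":0.03,"yaw":0},{"dx":0,"dy":0,"dz":0.03,"yaw":0}]' 65
python3 -m inch '[{"dx":0,"dy":0,"dz":-0.4,"yaw":0},{"dx":0,"dy":0,"dz":-1,"yaw":0},{"dx":0,"dy":0,"dz":-2,"yaw":0},{"dx":0,"dy":0,"dz":-3.2,"yaw":0},{"dx":0,"dy":0,"dz":-3.3,"yaw":0}]' 70
python3 -c "
from h import *
st();go(0.4355,0.0523,0.1,26)"
```

```text
t: 14.47
position: [0.5682, 0.0931, 0.0041]
tcp_rot: [0.0, 0.728, 0.685, 0.0]
wrist_force: [1.4, 0.3, -0.2]
width: 0.759
t: 14.88
position: [0.5721, 0.0933, 0.1096]
tcp_rot: [0.003, 0.728, 0.685, 0.004]
wrist_force: [0.5, 0.0, 0.0]
width: 0.818
t 14.88 pos [0.5721 0.0933 0.1096] xax [0.06  0.998 0.001] F [0.5 0.  0. ] w 0.818
cur [0.5721 0.0933 0.1096] th 86.54 t 14.88 -> dx -1.64 dy -4.46 dz 0.27 yaw 12.11 rows>=8.5
```

```bash
python3 -m inch '[{"dx":-0.3,"dy":-0.9,"dz":0.1,"yaw":1.4},{"dx":-0.6,"dy":-1.8,"dz":0.1,"yaw":2.8},{"dx":-0.9,"dy":-2.5,"dz":0.1,"yaw":4.2},{"dx":-1.2,"dy":-3.2,"dz":0.1,"yaw":5.6},{"dx":-1.4,"dy":-3.8,"dz":0.1,"yaw":7}]'
python3 -c "
from h import *
st();go(0.4355,0.0523,0.1,26)"
```

```text
t: 15.3
position: [0.4499, 0.0576, 0.1005]
tcp_rot: [0.0, 0.902, 0.432, -0.0]
wrist_force: [0.4, -1.1, 0.4]
width: 0.822
t 15.3 pos [0.4499 0.0576 0.1005] xax [ 0.627  0.779 -0.   ] F [ 0.4 -1.1  0.4] w 0.822
cur [0.4499 0.0576 0.1005] th 51.19 t 15.3 -> dx -0.44 dy -0.26 dz 0.02 yaw 5.04 rows>=3.5
```

```bash
python3 -m inch '[{"dx":-0.2,"dy":-0.1,"dz":0,"yaw":1.4},{"dx":-0.44,"dy":-0.26,"dz":0,"yaw":2.8},{"dx":-0.44,"dy":-0.26,"dz":0,"yaw":4.2},{"dx":-0.44,"dy":-0.26,"dz":0,"yaw":5},{"dx":-0.44,"dy":-0.26,"dz":0,"yaw":5}]'
python3 -c "
from h import *
st();go(0.4355,0.0523,0.03,26)
d=cam('side');crop(d,(220,130,400,290),3.3,'s13');d=cam('top');tiles(d)
crop(d,(200,150,440,290),3.3,'t13')"
```

```text
t: 15.72
position: [0.4375, 0.0525, 0.1007]
tcp_rot: [0.0, 0.974, 0.228, 0.001]
wrist_force: [0.7, -0.3, -0.3]
width: 0.82
t 15.72 pos [0.4375 0.0525 0.1007] xax [0.896 0.444 0.001] F [ 0.7 -0.3 -0.3] w 0.82
cur [0.4375 0.0525 0.1007] th 26.38 t 15.72 -> dx -0.06 dy -0.02 dz 2.36 yaw 0.08 rows>=1.7
[140 160  17   8  86] [0.7447 0.5439] [49. 22.] -89.8
[445 160  27  23 304] [ 0.6546 -0.4064] [80. 70.] 86.1
[285 202  27   4 101] [0.5858 0.0901] [79.  9.] 86.1
[307 253  20  15 156] [0.4184 0.0441] [45. 41.] -64.9
```

View pics/s13.png

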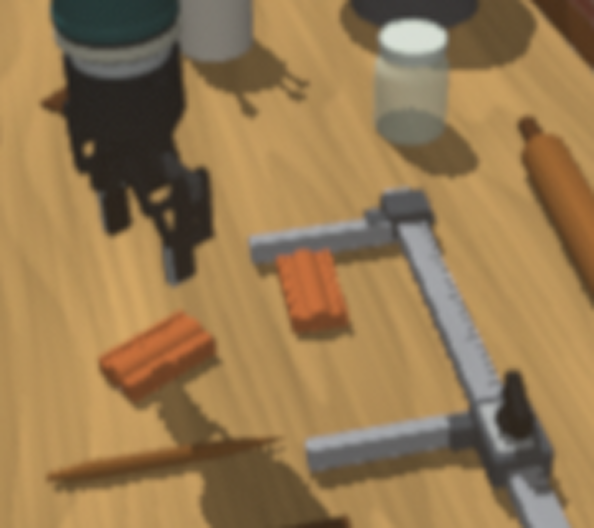

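View pics/t13.png

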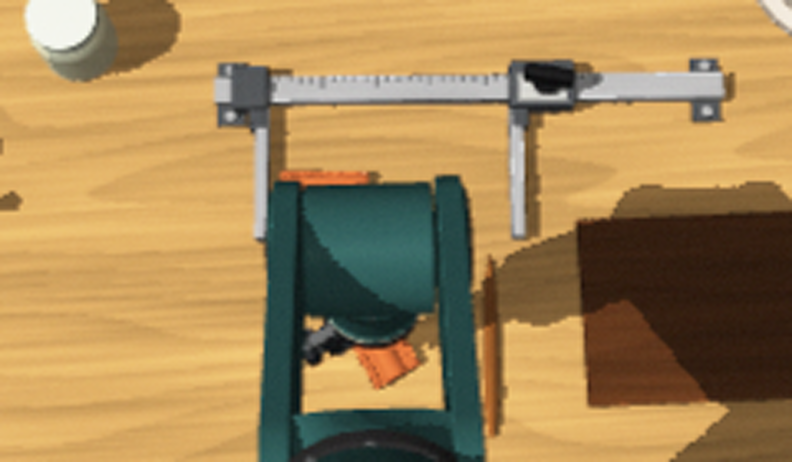

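Tile A lies next to the fixed jaw, straight; tile B is where it was. Descending on B.

```bash
python3 -m inch '[{"dx":-0.06,"dy":0,"dz":0.6,"yaw":0.1},{"dx":-0.06,"dy":0,"dz":1.2,"yaw":0.1},{"dx":-0.06,"dy":0,"dz":1.8,"yaw":0.1},{"dx":-0.06,"dy":0,"dz":2.2,"yaw":0.1},{"dx":-0.06,"dy":0,"dz":2.2,"yaw":0.1}]'
python3 -m inch '[{"dx":0,"dy":0,"dz":0,"yaw":0},{"dx":0,"dy":0,"dz":0,"yaw":0}]'
python3 -c "
from h import *
st();go(0.4355,0.0523,0.003,26)
d=cam('side');crop(d,(220,130,320,270),4,'s14')"
```

```text
t: 16.23
position: [0.4344, 0.0518, 0.0323]
tcp_rot: [-0.001, 0.974, 0.226, -0.002]
wrist_force: [0.3, -0.1, 1.1]
width: 0.821
t: 16.4
position: [0.4362, 0.0518, 0.0345]
tcp_rot: [0.0, 0.974, 0.226, 0.0]
wrist_force: [-0.1, 0.3, 0.2]
width: 0.817
t 16.4 pos [0.4362 0.0518 0.0345] xax [0.898 0.44  0.001] F [-0.1  0.3  0.2] w 0.817
cur [0.4362 0.0518 0.0345] th 26.09 t 16.4 -> dx -0.02 dy -0.03 dz 1.05 yaw 0.02 rows>=0.8
```

View pics/s14.png

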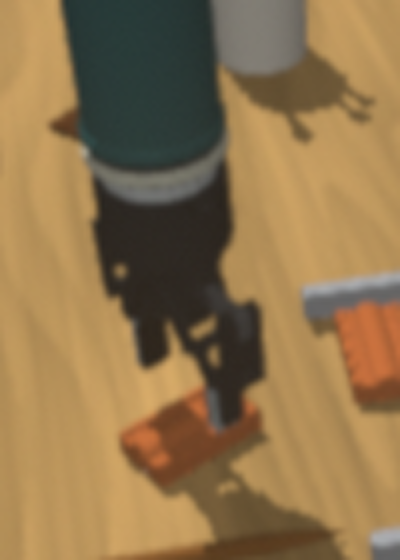

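```bash
python3 -m inch '[{"dx":-0.02,"dy":0,"dz":0.3,"yaw":0},{"dx":-0.02,"dy":0,"dz":0.6,"yaw":0},{"dx":-0.02,"dy":0,"dz":0.85,"yaw":0},{"dx":-0.02,"dy":0,"dz":1,"yaw":0},{"dx":-0.02,"dy":0,"dz":1,"yaw":0}]'
python3 -m inch '[{"dx":0,"dy":0,"dz":0,"yaw":0},{"dx":0,"dy":0,"dz":0,"yaw":0},{"dx":0,"dy":0,"dz":0,"yaw":0},{"dx":0,"dy":0,"dz":0,"yaw":0},{"dx":0,"dy":0,"dz":0,"yaw":0}]' 30
python3 -c "
from h import *
st();p=cal(-.1,.012);print(p);go(p[0],p[1],0.07,86.65)
d=cam('side');crop(d,(220,130,320,270),4,'s15')"
```

```text
t: 16.87
position: [0.4346, 0.0515, 0.0032]
tcp_rot: [-0.0, 0.974, 0.225, -0.001]
wrist_force: [0.2, 0.2, 0.1]
width: 0.822
t: 17.28
position: [0.4352, 0.0516, 0.0044]
tcp_rot: [-0.0, 0.974, 0.225, 0.0]
wrist_force: [-0.4, 0.3, 6.2]
width: 0.517
t 17.28 pos [0.4352 0.0516 0.0044] xax [0.899 0.439 0.   ] F [-0.4  0.3  6.2] w 0.517
[0.5616721  0.00342302]
cur [0.4352 0.0516 0.0044] th 26.03 t 17.28 -> dx 3.08 dy 3.29 dz -2.18 yaw -12.12 rows>=8.5
```

View pics/s15.png

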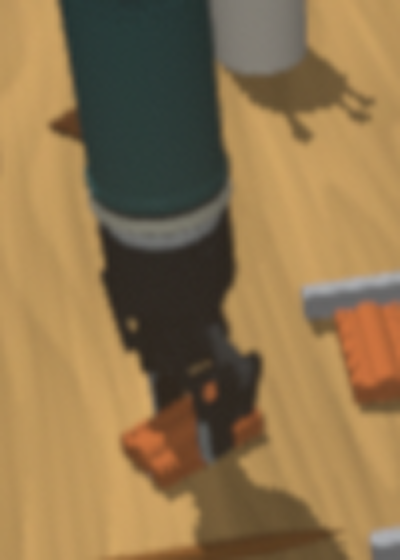

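```bash
python3 -m inch '[{"dx":0,"dy":0,"dz":-0.3,"yaw":0},{"dx":0,"dy":0,"dz":-0.8,"yaw":0},{"dx":0,"dy":0,"dz":-1.5,"yaw":0},{"dx":0,"dy":0,"dz":-2.2,"yaw":0},{"dx":0,"dy":0,"dz":-2.2,"yaw":0}]' 30
python3 -m inch '[{"dx":0.6,"dy":0.7,"dz":0,"yaw":-1.3},{"dx":1.2,"dy":1.3,"dz":0,"yaw":-2.6},{"dx":1.8,"dy":2.0,"dz":0,"yaw":-3.9},{"dx":2.4,"dy":2.6,"dz":0,"yaw":-5.3},{"dx":2.4,"dy":2.6,"dz":0,"yaw":-6}]'
python3 -c "
from h import *
st();p=cal(-.1,.012);print(p);go(p[0],p[1],0.07,86.65)"
```

```text
t: 17.75
position: [0.4375, 0.0514, 0.0733]
tcp_rot: [0.001, 0.974, 0.225, 0.003]
wrist_force: [1.2, -0.1, -2.2]
width: 0.52
t: 18.17
position: [0.541, 0.011, 0.0706]
tcp_rot: [0.002, 0.882, 0.472, 0.003]
wrist_force: [1.8, -0.1, -1.3]
width: 0.516
t 18.17 pos [0.541  0.011  0.0706] xax [0.554 0.832 0.003] F [ 1.8 -0.1 -1.3] w 0.516
[0.5616721  0.00342302]
cur [0.541  0.011  0.0706] th 56.33 t 18.17 -> dx 0.17 dy 0.71 dz 0.03 yaw -6.06 rows>=4.2
```

```bash
python3 -m inch '[{"dx":0.1,"dy":0.4,"dz":0,"yaw":-1.3},{"dx":0.17,"dy":0.71,"dz":0,"yaw":-2.6},{"dx":0.17,"dy":0.71,"dz":0,"yaw":-3.9},{"dx":0.17,"dy":0.71,"dz":0,"yaw":-5.3},{"dx":0.17,"dy":0.71,"dz":0,"yaw":-6}]' 
python3 -m inch '[{"dx":0,"dy":0,"dz":0.4,"yaw":0},{"dx":0,"dy":0,"dz":0.8,"yaw":0},{"dx":0,"dy":0,"dz":1.2,"yaw":0},{"dx":0,"dy":0,"dz":1.4,"yaw":0},{"dx":0,"dy":0,"dz":1.4,"yaw":0}]'
python3 -m inch '[{"dx":0,"dy":0,"dz":0,"yaw":0},{"dx":0,"dy":0,"dz":0,"yaw":0}]'
python3 -c "
from h import *
st();p=cal(-.1,.012);go(p[0],p[1],0.005,86.65);print(tocal(observe()['position']))
d=cam('side');crop(d,(240,130,420,290),4,'s16')"
```

```text
t: 18.58
position: [0.5543, 0.0053, 0.0694]
tcp_rot: [-0.0, 0.729, 0.684, -0.0]
wrist_force: [-0.2, 0.4, -1.3]
width: 0.519
t: 19.0
position: [0.5531, 0.0055, 0.0264]
tcp_rot: [-0.001, 0.731, 0.682, -0.001]
wrist_force: [-1.4, -0.8, -1.4]
width: 0.516
t: 19.17
position: [0.5549, 0.0053, 0.0283]
tcp_rot: [0.0, 0.731, 0.682, 0.0]
wrist_force: [0.3, 0.5, -1.7]
width: 0.52
t 19.17 pos [0.5549 0.0053 0.0283] xax [0.069 0.998 0.   ] F [ 0.3  0.5 -1.7] w 0.52
cur [0.5549 0.0053 0.0283] th 86.03 t 19.17 -> dx -0.05 dy 0.23 dz 0.78 yaw -0.12 rows>=0.6
[-0.1068201   0.01347422]
```

View pics/s16.png

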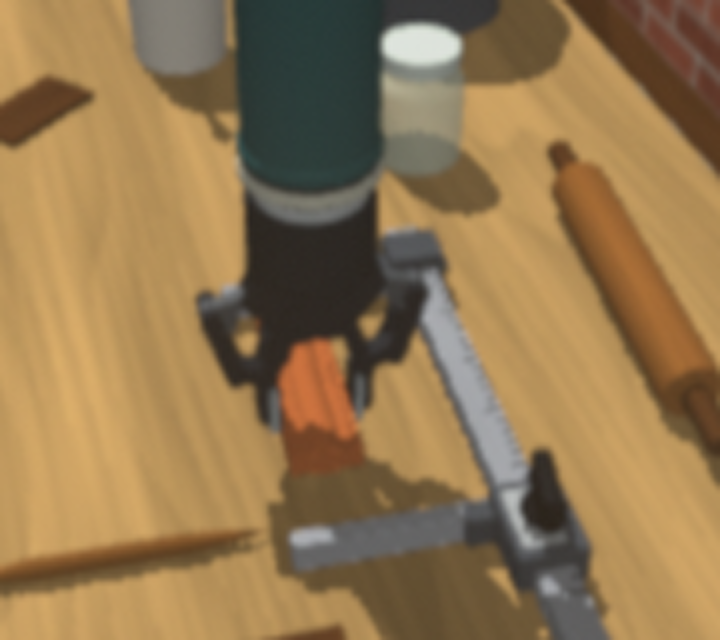

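```bash
python3 -m inch '[{"dx":-0.1,"dy":0.2,"dz":0.1,"yaw":-0.1},{"dx":-0.1,"dy":0.22,"dz":0.4,"yaw":-0.1},{"dx":-0.1,"dy":0.22,"dz":0.6,"yaw":-0.1},{"dx":-0.1,"dy":0.22,"dz":0.78,"yaw":-0.1},{"dx":-0.1,"dy":0.22,"dz":0.78,"yaw":-0.1}]' 
python3 -m inch '[{"dx":0,"dy":0,"dz":0,"yaw":0},{"dx":0,"dy":0,"dz":0,"yaw":0}]'
python3 -c "
from h import *
st();print(tocal(observe()['position']))"
python3 -m inch '[{"dx":0,"dy":0,"dz":0.02,"yaw":0},{"dx":0,"dy":0,"dz":0.02,"yaw":0},{"dx":0,"dy":0,"dz":0.02,"yaw":0},{"dx":0,"dy":0,"dz":0.02,"yaw":0}]' 65
python3 -m inch '[{"dx":0,"dy":0,"dz":-0.4,"yaw":0},{"dx":0,"dy":0,"dz":-1,"yaw":0},{"dx":0,"dy":0,"dz":-2,"yaw":0},{"dx":0,"dy":0,"dz":-3.2,"yaw":0},{"dx":0,"dy":0,"dz":-3.3,"yaw":0}]' 70
python3 -c "
from h import *
st();p=cal(0,-.107);go(p[0],p[1],0.12,75)"
```

```text
t: 19.63
position: [0.561, 0.0018, 0.0045]
tcp_rot: [-0.0, 0.728, 0.685, -0.0]
wrist_force: [-1.5, -1.0, 4.7]
width: 0.516
t: 19.8
position: [0.561, 0.0018, 0.0045]
tcp_rot: [-0.0, 0.728, 0.685, -0.0]
wrist_force: [-0.7, -1.0, 4.2]
width: 0.517
t 19.8 pos [0.561  0.0018 0.0045] xax [0.061 0.998 0.   ] F [-0.7 -1.   4.2] w 0.517
[-0.10060223  0.01033262]
t: 20.13
position: [0.5609, 0.002, 0.0037]
tcp_rot: [-0.0, 0.728, 0.685, -0.0]
wrist_force: [0.1, -0.2, -0.2]
width: 0.763
t: 20.55
position: [0.5647, 0.0016, 0.1083]
tcp_rot: [0.003, 0.728, 0.685, 0.003]
wrist_force: [1.5, -0.2, -0.2]
width: 0.819
t 20.55 pos [0.5647 0.0016 0.1083] xax [ 0.06   0.998 -0.   ] F [ 1.5 -0.2 -0.2] w 0.819
cur [0.5647 0.0016 0.1083] th 86.54 t 20.55 -> dx -3.90 dy 3.24 dz -0.36 yaw 2.31 rows>=3.7
```

```bash
python3 -m inch '[{"dx":-1,"dy":0.8,"dz":-0.4,"yaw":0.6},{"dx":-2,"dy":1.6,"dz":-0.4,"yaw":1.2},{"dx":-2.9,"dy":2.4,"dz":-0.4,"yaw":1.8},{"dx":-3.9,"dy":3.24,"dz":-0.4,"yaw":2.2},{"dx":-3.9,"dy":3.24,"dz":-0.4,"yaw":2.2}]' 70
python3 -m inch '[{"dx":0,"dy":0,"dz":0,"yaw":0},{"dx":0,"dy":0,"dz":0,"yaw":0}]'
python3 -c "
from h import *
st();p=cal(0,-.107);go(p[0],p[1],0.048,75)
d=cam('side');crop(d,(240,130,420,290),4,'s17');d=cam('top');tiles(d);crop(d,(200,150,440,290),3.3,'t17')"
```

```text
t: 20.97
position: [0.6564, -0.1272, 0.1154]
tcp_rot: [0.004, 0.792, 0.611, 0.001]
wrist_force: [0.8, 0.0, 0.5]
width: 0.822
t: 21.13
position: [0.6499, -0.1205, 0.1141]
tcp_rot: [-0.001, 0.791, 0.612, -0.0]
wrist_force: [-0.2, -0.1, -0.0]
width: 0.82
t 21.13 pos [ 0.6499 -0.1205  0.1141] xax [0.25  0.968 0.001] F [-0.2 -0.1 -0. ] w 0.82
cur [ 0.6499 -0.1205  0.1141] th 75.51 t 21.13 -> dx 0.01 dy 0.16 dz 2.20 yaw 0.10 rows>=1.6
[140 160  17   8  87] [0.743  0.5447] [49. 22.] 86.1
[315 202  24  13 213] [0.5661 0.0048] [70. 37.] 86.1
```

View pics/s17.png

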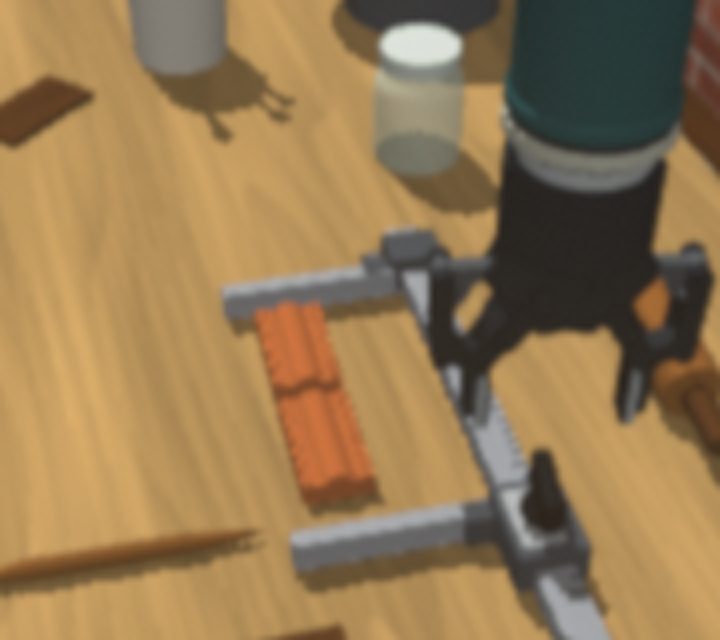

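View pics/t17.png

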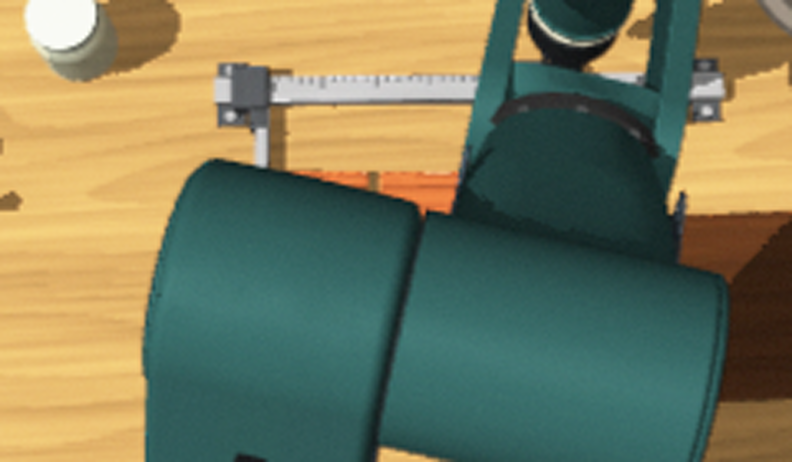

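```bash
python3 -m inch '[{"dx":0,"dy":0.16,"dz":0.6,"yaw":0},{"dx":0,"dy":0.16,"dz":1.2,"yaw":0},{"dx":0,"dy":0.16,"dz":1.7,"yaw":0},{"dx":0,"dy":0.16,"dz":2.1,"yaw":0},{"dx":0,"dy":0.16,"dz":2.1,"yaw":0}]' 70
python3 -m inch '[{"dx":0,"dy":0,"dz":0,"yaw":0},{"dx":0,"dy":0,"dz":0,"yaw":0}]'
python3 -c "
from h import *
st();p=cal(0,-.107);go(p[0],p[1],0.048,75)
d=cam('side');crop(d,(340,150,440,290),4,'s18')"
```

```text
t: 21.65
position: [0.6529, -0.1203, 0.0493]
tcp_rot: [-0.002, 0.79, 0.613, -0.002]
wrist_force: [0.1, 0.6, -0.6]
width: 0.821
t: 21.82
position: [0.656, -0.1217, 0.0527]
tcp_rot: [0.0, 0.79, 0.613, 0.0]
wrist_force: [0.0, -0.1, -0.2]
width: 0.819
t 21.82 pos [ 0.656  -0.1217  0.0527] xax [0.249 0.968 0.   ] F [ 0.  -0.1 -0.2] w 0.819
cur [ 0.656  -0.1217  0.0527] th 75.56 t 21.82 -> dx 0.00 dy -0.05 dz 0.16 yaw 0.11 rows>=0.1
```

View pics/s18.png

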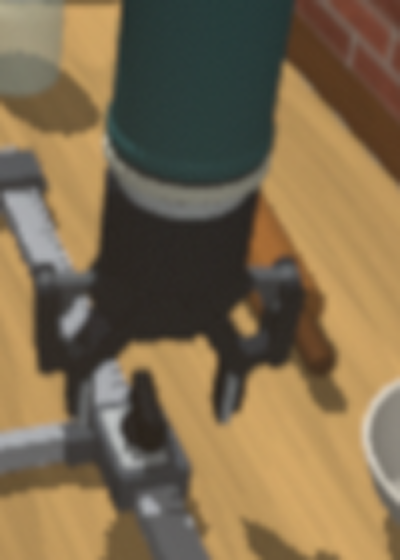

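```bash
python3 -m inch '[{"dx":0,"dy":-0.03,"dz":0,"yaw":0},{"dx":0,"dy":-0.03,"dz":0,"yaw":0},{"dx":0,"dy":-0.03,"dz":0,"yaw":0},{"dx":0,"dy":-0.03,"dz":0,"yaw":0},{"dx":0,"dy":-0.03,"dz":0,"yaw":0}]' 0
python3 -m inch '[{"dx":0,"dy":0,"dz":0,"yaw":0},{"dx":0,"dy":0,"dz":0,"yaw":0}]'
python3 -c "
from h import *
st();print(observe()['ft_torque'],tocal(observe()['position']))
d=cam('side');crop(d,(340,150,440,290),4,'s19')"
```

```text
t: 22.28
position: [0.6541, -0.1217, 0.0524]
tcp_rot: [-0.0, 0.79, 0.612, -0.0]
wrist_force: [-1.1, 0.8, 7.7]
width: 0.138
t: 22.45
position: [0.6542, -0.1217, 0.0525]
tcp_rot: [-0.0, 0.79, 0.613, -0.0]
wrist_force: [-2.8, -0.2, 5.4]
width: 0.142
t 22.45 pos [ 0.6542 -0.1217  0.0525] xax [ 0.25   0.968 -0.   ] F [-2.8 -0.2  5.4] w 0.142
[0.1036564  0.44358783 0.07823591] [-0.00034585 -0.10748516]
```

View pics/s19.png

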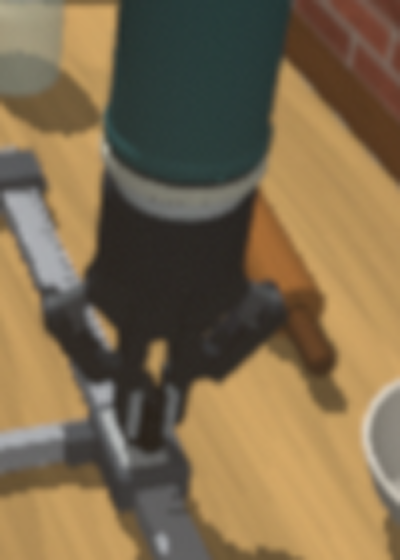

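```bash
python3 -m inch '[{"dx":0.3,"dy":-0.06,"dz":0,"yaw":0},{"dx":0.6,"dy":-0.12,"dz":0,"yaw":0},{"dx":0.9,"dy":-0.18,"dz":0,"yaw":0},{"dx":1.2,"dy":-0.24,"dz":0,"yaw":0},{"dx":1.5,"dy":-0.29,"dz":0,"yaw":0}]'
cat >> h.py <<'E'
def fs():
    o=observe(); c=tocal(o["position"]); f=o["wrist_force"][:2]
    print("t",round(o["t"],2),"cal",c.round(4),"gap",round(.15-c[1]-.034,4),"Falong",round(float(f@V),1),"Facross",round(float(f@U),1),"Fz",o["wrist_force"][2].round(1),"Mz",o["ft_torque"][2].round(3),"w",round(o["width"],3))
E
python3 -c "
from h import *
fs()"
python3 -m inch '[{"dx":0.07,"dy":-0.013,"dz":0,"yaw":0},{"dx":0.13,"dy":-0.026,"dz":0,"yaw":0},{"dx":0.13,"dy":-0.026,"dz":0,"yaw":0}]'
python3 -c "
from h import *
fs()
d=cam('side');crop(d,(240,130,420,290),4,'s20')"
```

```text
t: 22.92
position: [0.6568, -0.0766, 0.0525]
tcp_rot: [0.0, 0.79, 0.613, -0.001]
wrist_force: [-4.8, -2.9, 6.8]
width: 0.14
t 22.92 cal [-0.0004 -0.0624] gap 0.1784 Falong -3.2 Facross -4.6 Fz 6.8 Mz 0.04 w 0.14
t: 23.17
position: [0.657, -0.0721, 0.0525]
tcp_rot: [-0.0, 0.79, 0.613, -0.001]
wrist_force: [-3.7, -1.0, 4.9]
width: 0.136
t 23.17 cal [-0.0004 -0.0578] gap 0.1738 Falong -1.2 Facross -3.6 Fz 4.9 Mz 0.059 w 0.136
```

View pics/s20.png

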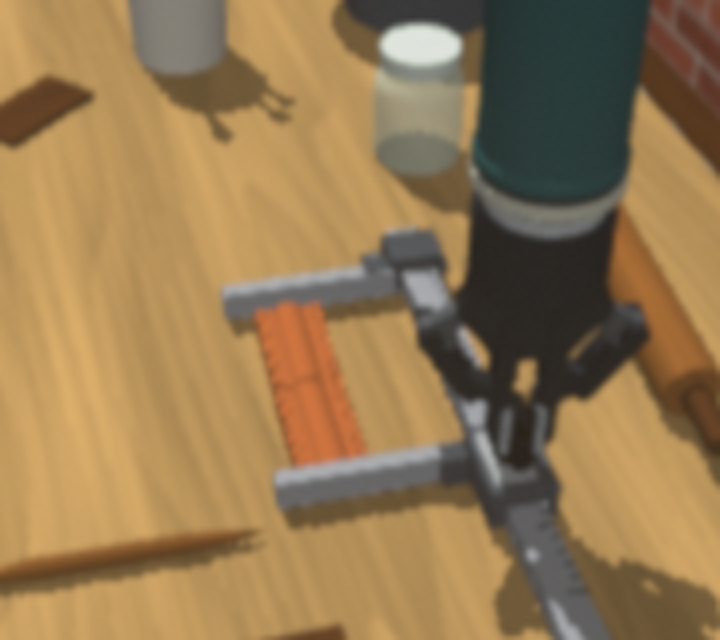

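```bash
python3 -m inch '[{"dx":0.05,"dy":-0.01,"dz":0,"yaw":0},{"dx":0.1,"dy":-0.02,"dz":0,"yaw":0},{"dx":0.16,"dy":-0.03,"dz":0,"yaw":0},{"dx":0.2,"dy":-0.04,"dz":0,"yaw":0}]'
python3 -c "
from h import *
fs()"
python3 -m inch '[{"dx":0.05,"dy":-0.01,"dz":0,"yaw":0},{"dx":0.1,"dy":-0.02,"dz":0,"yaw":0},{"dx":0.1,"dy":-0.02,"dz":0,"yaw":0}]'
python3 -c "
from h import *
fs()
d=cam('side');crop(d,(240,130,420,290),4,'s21')"
```

```text
t: 23.55
position: [0.6573, -0.067, 0.0524]
tcp_rot: [0.0, 0.79, 0.613, -0.001]
wrist_force: [-4.0, -4.7, 5.6]
width: 0.137
t 23.55 cal [-0.0004 -0.0527] gap 0.1687 Falong -4.9 Facross -3.8 Fz 5.6 Mz 0.006 w 0.137
t: 23.8
position: [0.6575, -0.0637, 0.0525]
tcp_rot: [0.0, 0.79, 0.613, -0.001]
wrist_force: [-4.4, -3.5, 7.6]
width: 0.137
t 23.8 cal [-0.0004 -0.0494] gap 0.1654 Falong -3.7 Facross -4.2 Fz 7.6 Mz 0.05 w 0.137
```

View pics/s21.png

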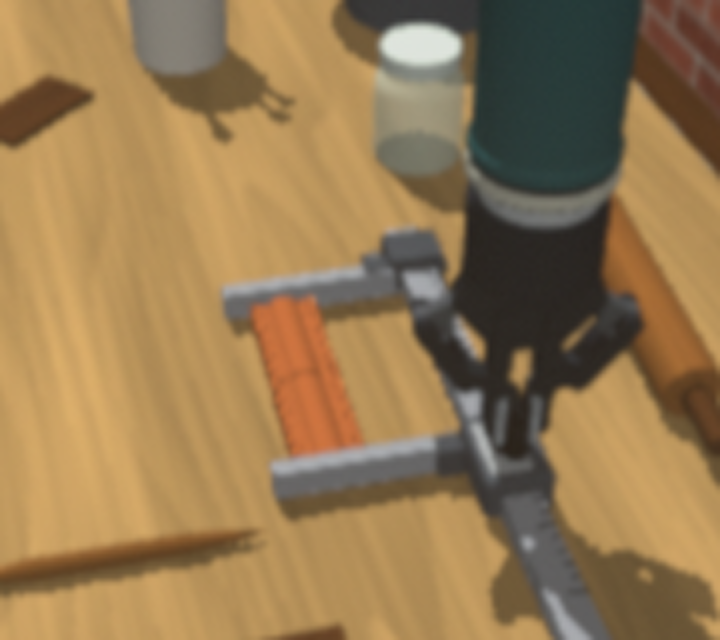

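```bash
for i in 1 2 3; do python3 -m inch '[{"dx":0.03,"dy":-0.006,"dz":0,"yaw":0},{"dx":0.03,"dy":-0.006,"dz":0,"yaw":0}]' >/dev/null
python3 -c "
from h import *
fs()"; done
```

```text
t 24.02 cal [-0.0004 -0.0486] gap 0.1646 Falong -3.9 Facross -4.2 Fz 6.1 Mz 0.09 w 0.134
t 24.18 cal [-0.0004 -0.0478] gap 0.1638 Falong -4.8 Facross -4.3 Fz 5.7 Mz 0.098 w 0.136
t 24.35 cal [-0.0005 -0.0469] gap 0.1629 Falong -4.0 Facross -4.1 Fz 6.8 Mz 0.025 w 0.134
```

```bash
python3 -m inch '[{"dx":0.03,"dy":-0.006,"dz":0,"yaw":0},{"dx":0.03,"dy":-0.006,"dz":0,"yaw":0}]' >/dev/null
python3 -c "
from h import *
fs()"
python3 -m inch '[{"dx":0.03,"dy":-0.006,"dz":0,"yaw":0},{"dx":0.03,"dy":-0.006,"dz":0,"yaw":0}]' >/dev/null
python3 -c "
from h import *
fs()"
```

```text
t 24.52 cal [-0.0005 -0.046 ] gap 0.162 Falong -3.9 Facross -4.2 Fz 6.1 Mz 0.088 w 0.135
t 24.68 cal [-0.0005 -0.0456] gap 0.1616 Falong -6.1 Facross -4.5 Fz 5.8 Mz 0.052 w 0.14
```

```bash
python3 -m inch '[{"dx":0.02,"dy":-0.004,"dz":0,"yaw":0},{"dx":0.02,"dy":-0.004,"dz":0,"yaw":0}]' >/dev/null
python3 -c "
from h import *
fs()"
python3 -m inch '[{"dx":0.02,"dy":-0.004,"dz":0,"yaw":0},{"dx":0.02,"dy":-0.004,"dz":0,"yaw":0}]' >/dev/null
python3 -c "
from h import *
fs()"
```

```text
t 24.85 cal [-0.0004 -0.0455] gap 0.1615 Falong -7.8 Facross -4.3 Fz 6.2 Mz 0.034 w 0.135
t 25.02 cal [-0.0004 -0.0455] gap 0.1615 Falong -9.0 Facross -4.3 Fz 6.6 Mz 0.044 w 0.136
```

```bash
python3 -m inch '[{"dx":0.04,"dy":-0.008,"dz":0,"yaw":0},{"dx":0.04,"dy":-0.008,"dz":0,"yaw":0},{"dx":0.04,"dy":-0.008,"dz":0,"yaw":0},{"dx":0.04,"dy":-0.008,"dz":0,"yaw":0}]' >/dev/null
python3 -c "
from h import *
fs()
d=cam('side');crop(d,(240,130,420,290),4,'s22');fs()"
```

```text
t 25.35 cal [-0.0004 -0.0453] gap 0.1613 Falong -13.1 Facross -5.2 Fz 5.6 Mz 0.043 w 0.136
t 25.4 cal [-0.0005 -0.0453] gap 0.1613 Falong -13.6 Facross -4.9 Fz 5.0 Mz 0.007 w 0.139
```

View pics/s22.png

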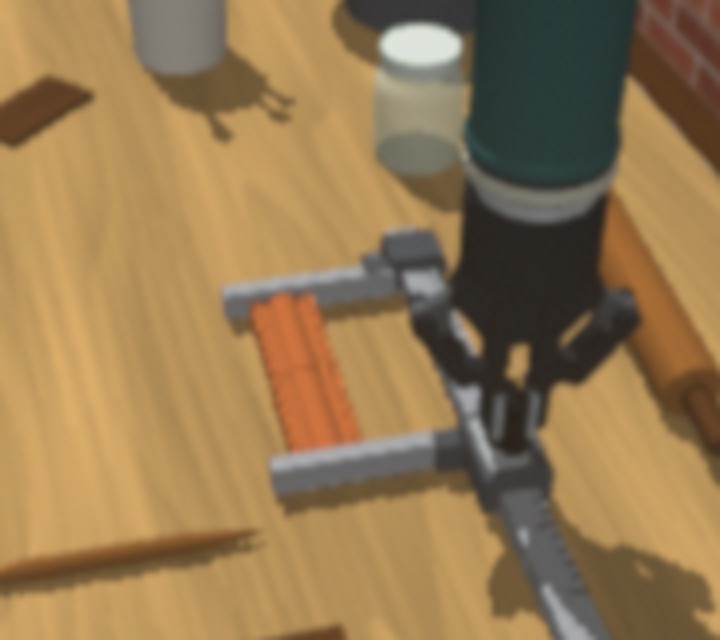

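```bash
python3 -m inch '[{"dx":0,"dy":0,"dz":0,"yaw":0.7},{"dx":0,"dy":0,"dz":0,"yaw":1.4},{"dx":0,"dy":0,"dz":0,"yaw":2.1},{"dx":0,"dy":0,"dz":0,"yaw":2.8},{"dx":0,"dy":0,"dz":0,"yaw":2.8}]' >/dev/null
python3 -c "
from h import *
fs();st()"
python3 -m inch '[{"dx":0,"dy":0,"dz":0,"yaw":0.8},{"dx":0,"dy":0,"dz":0,"yaw":1.6},{"dx":0,"dy":0,"dz":0,"yaw":2.4},{"dx":0,"dy":0,"dz":0,"yaw":3.2},{"dx":0,"dy":0,"dz":0,"yaw":3.2}]' >/dev/null
python3 -c "
from h import *
fs();st()"
```

```text
t 25.82 cal [-0.0013 -0.0451] gap 0.1611 Falong -12.0 Facross -7.0 Fz 7.8 Mz -0.04 w 0.138
t 25.82 pos [ 0.6568 -0.0593  0.0525] xax [ 0.479  0.878 -0.006] F [ -7.7 -11.5   7.8] w 0.138
t 26.23 cal [-0.0022 -0.0445] gap 0.1605 Falong -10.2 Facross -8.7 Fz 8.3 Mz -0.106 w 0.135
t 26.23 pos [ 0.656  -0.0587  0.0525] xax [ 0.703  0.712 -0.006] F [-9.3 -9.6  8.3] w 0.135
```

```bash
python3 -m inch '[{"dx":0,"dy":0,"dz":0,"yaw":0.8},{"dx":0,"dy":0,"dz":0,"yaw":1.6},{"dx":0,"dy":0,"dz":0,"yaw":2.4},{"dx":0,"dy":0,"dz":0,"yaw":3.2},{"dx":0,"dy":0,"dz":0,"yaw":3.2}]' >/dev/null
python3 -c "
from h import *
fs();st()"
python3 -m inch '[{"dx":0,"dy":0,"dz":0,"yaw":0.8},{"dx":0,"dy":0,"dz":0,"yaw":1.6},{"dx":0,"dy":0,"dz":0,"yaw":2.4},{"dx":0,"dy":0,"dz":0,"yaw":3.2},{"dx":0,"dy":0,"dz":0,"yaw":3.4}]' >/dev/null
python3 -c "
from h import *
fs();st()
d=cam('side');crop(d,(240,130,420,290),4,'s23');fs()"
```

```text
t 26.65 cal [-0.003  -0.0438] gap 0.1598 Falong -8.5 Facross -9.6 Fz 11.6 Mz -0.055 w 0.135
t 26.65 pos [ 0.6553 -0.0579  0.0524] xax [ 0.872  0.49  -0.007] F [-10.1  -8.   11.6] w 0.135
t 27.07 cal [-0.0034 -0.0428] gap 0.1588 Falong -4.3 Facross -11.8 Fz 11.6 Mz 0.109 w 0.137
t 27.07 pos [ 0.6549 -0.0569  0.0524] xax [ 0.977  0.214 -0.007] F [-12.1  -3.6  11.6] w 0.137
t 27.12 cal [-0.0034 -0.0428] gap 0.1588 Falong -5.2 Facross -10.3 Fz 11.5 Mz -0.013 w 0.139
```

View pics/s23.png

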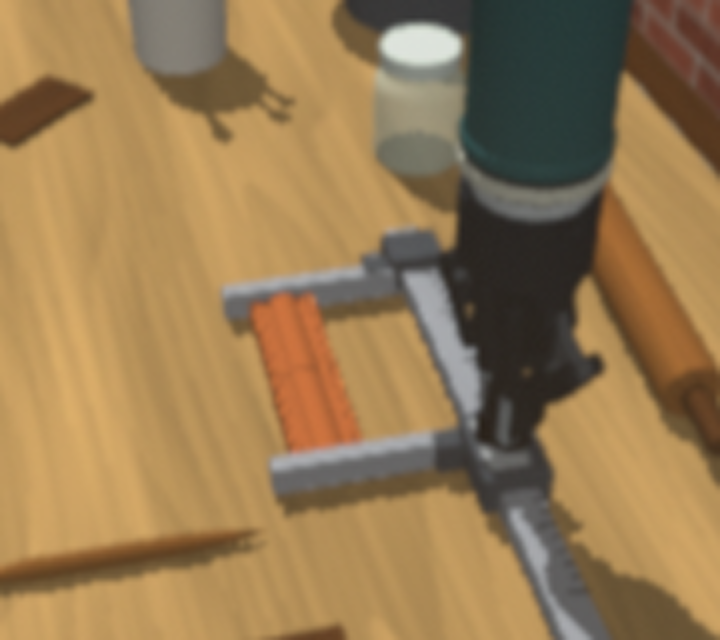

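```bash
python3 -m inch '[{"dx":0,"dy":0,"dz":0,"yaw":0.4},{"dx":0,"dy":0,"dz":0,"yaw":0.8},{"dx":0,"dy":0,"dz":0,"yaw":0.8},{"dx":0,"dy":0,"dz":0,"yaw":0.8},{"dx":0,"dy":0,"dz":0,"yaw":0.8}]' >/dev/null
python3 -c "
from h import *
fs();st()"
python3 -m inch '[{"dx":0,"dy":0,"dz":0,"yaw":0},{"dx":0,"dy":0,"dz":0,"yaw":0},{"dx":0,"dy":0,"dz":0,"yaw":0}]' 40
python3 -m inch '[{"dx":0,"dy":0,"dz":-0.7,"yaw":0},{"dx":0,"dy":0,"dz":-1.5,"yaw":0},{"dx":0,"dy":0,"dz":-2.3,"yaw":0},{"dx":0,"dy":0,"dz":-2.7,"yaw":0},{"dx":0,"dy":0,"dz":-2.7,"yaw":0}]' 70
python3 -c "
from h import *
fs();st();p=cal(-.1,.03);go(p[0],p[1],.12,86.65)
d=cam('side');crop(d,(240,130,420,290),4,'s24')"
```

```text
t 27.53 cal [-0.0035 -0.0425] gap 0.1585 Falong -4.8 Facross -10.6 Fz 12.7 Mz -0.019 w 0.135
t 27.53 pos [ 0.6548 -0.0567  0.0525] xax [ 0.989  0.149 -0.007] F [-10.9  -4.2  12.7] w 0.135
t: 27.78
position: [0.6592, -0.0559, 0.052]
tcp_rot: [-0.0, 0.997, 0.074, 0.001]
wrist_force: [-0.0, -0.8, 0.2]
width: 0.47
t: 28.2
position: [0.6614, -0.0562, 0.1362]
tcp_rot: [0.001, 0.997, 0.074, 0.003]
wrist_force: [0.6, 0.5, 0.4]
width: 0.822
t 28.2 cal [ 0.003  -0.0417] gap 0.1577 Falong 0.5 Facross 0.6 Fz 0.4 Mz 0.026 w 0.822
t 28.2 pos [ 0.6614 -0.0562  0.1362] xax [0.989 0.149 0.006] F [0.6 0.5 0.4] w 0.822
cur [ 0.6614 -0.0562  0.1362] th 8.54 t 28.2 -> dx -2.87 dy -3.05 dz 0.52 yaw -15.62 rows>=10.9
```

View pics/s24.png

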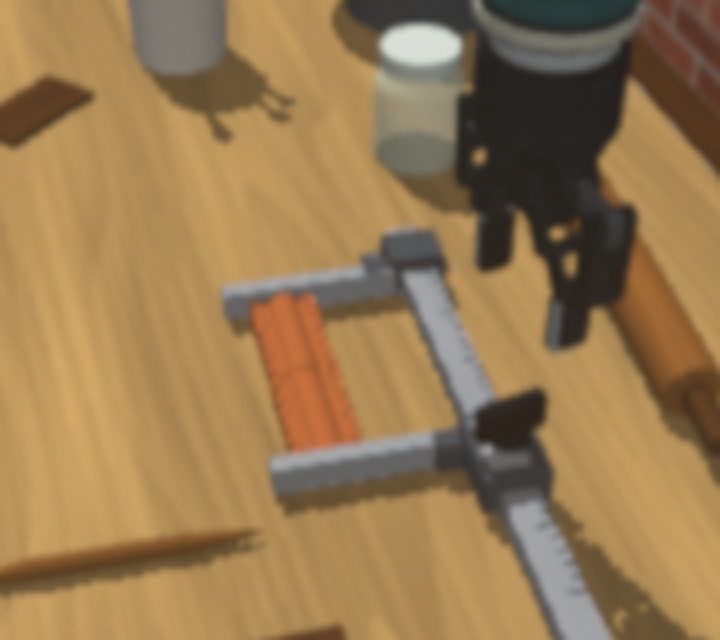

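```bash
python3 -m inch '[{"dx":-0.6,"dy":-0.6,"dz":0,"yaw":-1.4},{"dx":-1.2,"dy":-1.2,"dz":0,"yaw":-2.8},{"dx":-1.7,"dy":-1.8,"dz":0,"yaw":-4.2},{"dx":-2.3,"dy":-2.4,"dz":0,"yaw":-5.6},{"dx":-2.9,"dy":-3.05,"dz":0,"yaw":-7}]' 70
python3 -c "
from h import *
p=cal(-.1,.03);go(p[0],p[1],.1,86.65)"
```

```text
t: 28.67
position: [0.557, 0.0223, 0.131]
tcp_rot: [-0.001, 0.928, 0.373, -0.001]
wrist_force: [0.1, 0.5, -0.8]
width: 0.818
cur [0.557  0.0223 0.131 ] th 43.86 t 28.67 -> dx 0.12 dy 0.16 dz 1.03 yaw -8.56 rows>=6.0
```

```bash
python3 -m inch '[{"dx":0.12,"dy":0.16,"dz":0,"yaw":-1.4},{"dx":0.12,"dy":0.16,"dz":0,"yaw":-2.8},{"dx":0.12,"dy":0.16,"dz":0,"yaw":-4.2},{"dx":0.12,"dy":0.16,"dz":0,"yaw":-5.6},{"dx":0.12,"dy":0.16,"dz":0,"yaw":-7}]' 70
python3 -m inch '[{"dx":0,"dy":0,"dz":0.3,"yaw":-0.8},{"dx":0,"dy":0,"dz":0.6,"yaw":-1.6},{"dx":0,"dy":0,"dz":0.9,"yaw":-1.6},{"dx":0,"dy":0,"dz":0.9,"yaw":-1.6},{"dx":0,"dy":0,"dz":0.9,"yaw":-1.6}]' 70
python3 -c "
from h import *
p=cal(-.1,.03);go(p[0],p[1],.04,86.65)
d=cam('side');crop(d,(240,130,420,290),4,'s25');d=cam('top');crop(d,(250,150,410,240),4.9,'t25')"
```

```text
t: 29.08
position: [0.5637, 0.021, 0.1311]
tcp_rot: [-0.001, 0.772, 0.635, -0.001]
wrist_force: [0.1, -0.0, -0.2]
width: 0.821
t: 29.5
position: [0.5637, 0.0209, 0.1044]
tcp_rot: [-0.001, 0.729, 0.685, -0.001]
wrist_force: [0.4, 1.2, -0.2]
width: 0.82
cur [0.5637 0.0209 0.1044] th 86.41 t 29.5 -> dx 0.02 dy -0.03 dz 2.15 yaw -0.05 rows>=1.5
```

View pics/s25.png

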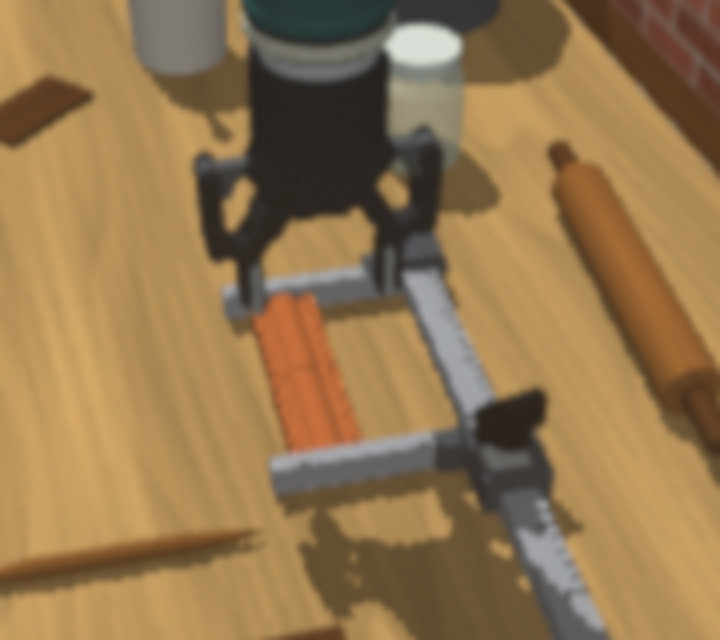

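View pics/t25.png

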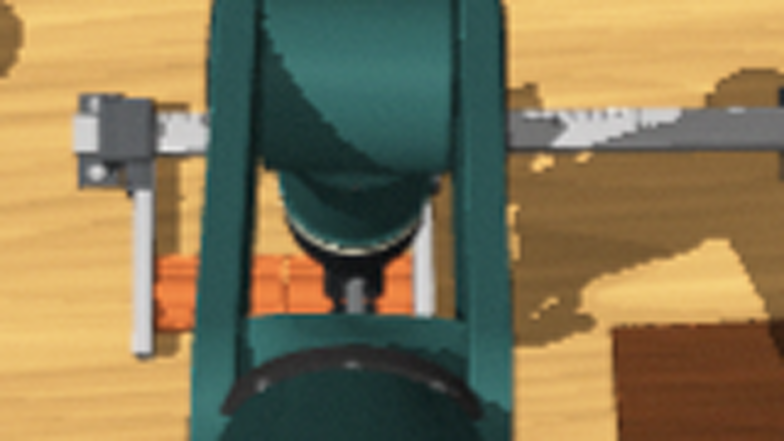

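```bash
python3 -m inch '[{"dx":0,"dy":-0.03,"dz":0.7,"yaw":0},{"dx":0,"dy":-0.03,"dz":1.3,"yaw":0},{"dx":0,"dy":-0.03,"dz":1.9,"yaw":0},{"dx":0,"dy":-0.03,"dz":2.2,"yaw":0},{"dx":0,"dy":-0.03,"dz":2.2,"yaw":0}]' 70
python3 -m inch '[{"dx":0,"dy":0,"dz":0,"yaw":0},{"dx":0,"dy":0,"dz":0,"yaw":0}]'
python3 -c "
from h import *
d=cam('top')
print('seam',tocal(unproj(d,(285/4.9+250,292/4.9+150),.018)[0]))
p=cal(-.1,.03);st();go(p[0],p[1],.0035,86.65)"
```

```text
t: 30.02
position: [0.5628, 0.0209, 0.0385]
tcp_rot: [-0.001, 0.728, 0.685, -0.001]
wrist_force: [-0.9, 0.4, 0.8]
width: 0.816
t: 30.18
position: [0.565, 0.0207, 0.0409]
tcp_rot: [0.001, 0.728, 0.685, 0.001]
wrist_force: [-0.3, -0.1, 1.0]
width: 0.819
seam [-0.10091152  0.06908365]
t 30.23 pos [0.5651 0.0207 0.0411] xax [0.061 0.998 0.   ] F [-0.1 -0.5  0.2] w 0.818
cur [0.5651 0.0207 0.0411] th 86.52 t 30.23 -> dx 0.02 dy -0.08 dz 1.25 yaw -0.03 rows>=0.9
```

```bash
python3 -m inch '[{"dx":0.02,"dy":-0.08,"dz":0.4,"yaw":0},{"dx":0.02,"dy":-0.08,"dz":0.8,"yaw":0},{"dx":0.02,"dy":-0.08,"dz":1.1,"yaw":0},{"dx":0.02,"dy":-0.08,"dz":1.23,"yaw":0},{"dx":0.02,"dy":-0.08,"dz":1.23,"yaw":0}]' 70
python3 -m inch '[{"dx":0,"dy":0,"dz":0,"yaw":0},{"dx":0,"dy":0,"dz":0,"yaw":0},{"dx":0,"dy":0,"dz":0,"yaw":0},{"dx":0,"dy":0,"dz":0,"yaw":0},{"dx":0,"dy":0,"dz":0,"yaw":0}]' 30
python3 -c "
from h import *
st()"
python3 -m inch '[{"dx":0,"dy":0,"dz":-0.1,"yaw":0},{"dx":0,"dy":0,"dz":-0.2,"yaw":0},{"dx":0,"dy":0,"dz":-0.3,"yaw":0},{"dx":0,"dy":0,"dz":-0.4,"yaw":0},{"dx":0,"dy":0,"dz":-0.4,"yaw":0}]'
python3 -c "
from h import *
st()
d=cam('side');crop(d,(240,130,420,290),4,'s26')"
```

```text
t: 30.65
position: [0.5615, 0.0216, 0.0027]
tcp_rot: [-0.0, 0.728, 0.685, -0.0]
wrist_force: [-0.3, 0.4, -1.2]
width: 0.817
t: 31.07
position: [0.5621, 0.0215, 0.004]
tcp_rot: [0.0, 0.728, 0.685, 0.0]
wrist_force: [-1.6, 0.2, 5.4]
width: 0.519
t 31.07 pos [0.5621 0.0215 0.004 ] xax [ 0.06   0.998 -0.   ] F [-1.6  0.2  5.4] w 0.519
t: 31.48
position: [0.5617, 0.0206, 0.0153]
tcp_rot: [0.0, 0.728, 0.685, -0.0]
wrist_force: [0.4, -5.1, -5.7]
width: 0.516
t 31.48 pos [0.5617 0.0206 0.0153] xax [ 0.06   0.998 -0.001] F [ 0.4 -5.1 -5.7] w 0.516
```

View pics/s26.png

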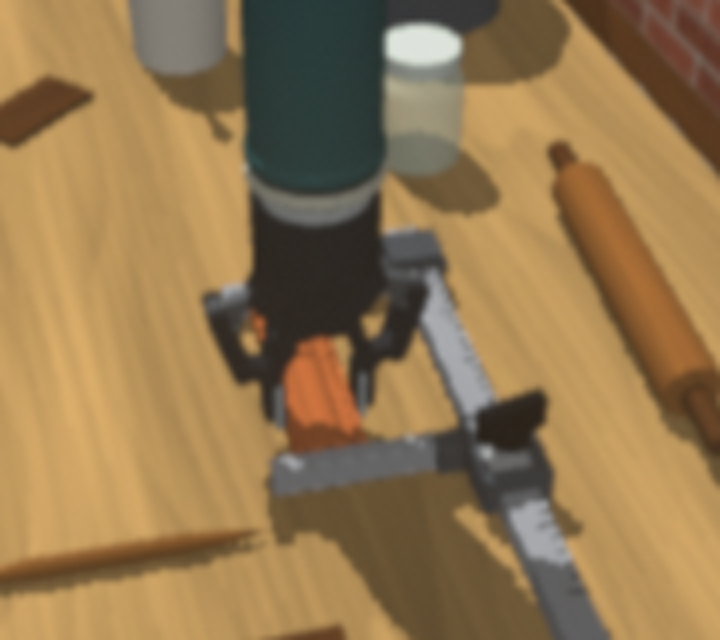

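```bash
python3 -m inch '[{"dx":0,"dy":0,"dz":-0.2,"yaw":0},{"dx":0,"dy":0,"dz":-0.4,"yaw":0},{"dx":0,"dy":0,"dz":-0.6,"yaw":0},{"dx":0,"dy":0,"dz":-0.9,"yaw":0},{"dx":0,"dy":0,"dz":-0.9,"yaw":0}]'
python3 -c "
from h import *
st()"
python3 -m inch '[{"dx":0,"dy":0,"dz":-0.4,"yaw":0},{"dx":0,"dy":0,"dz":-0.9,"yaw":0},{"dx":0,"dy":0,"dz":-1.5,"yaw":0},{"dx":0,"dy":0,"dz":-1.8,"yaw":0},{"dx":0,"dy":0,"dz":-1.8,"yaw":0}]'
python3 -c "
from h import *
st(); go(0.44,-.35,.1,88.5)
d=cam('side');crop(d,(240,130,420,290),4,'s27')"
```

```text
t: 31.95
position: [0.5628, 0.0218, 0.044]
tcp_rot: [0.001, 0.728, 0.685, 0.001]
wrist_force: [-0.4, 0.3, -1.1]
width: 0.515
t 31.95 pos [0.5628 0.0218 0.044 ] xax [0.061 0.998 0.001] F [-0.4  0.3 -1.1] w 0.515
t: 32.37
position: [0.5634, 0.0217, 0.0983]
tcp_rot: [0.002, 0.728, 0.685, 0.002]
wrist_force: [0.4, -0.8, -1.6]
width: 0.515
t 32.37 pos [0.5634 0.0217 0.0983] xax [0.06  0.998 0.   ] F [ 0.4 -0.8 -1.6] w 0.515
cur [0.5634 0.0217 0.0983] th 86.54 t 32.37 -> dx -12.61 dy -3.36 dz -0.08 yaw -0.39 rows>=9.4
```

View pics/s27.png

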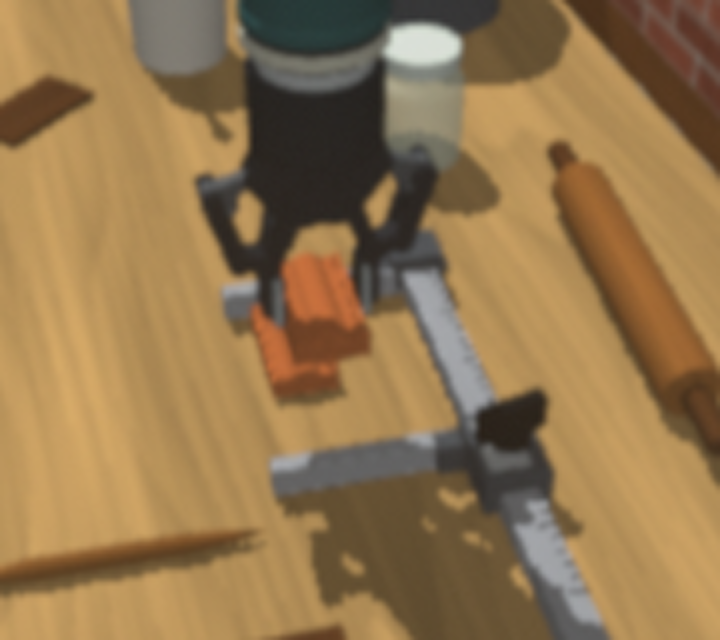

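```bash
python3 -m inch '[{"dx":-0.8,"dy":-0.2,"dz":0,"yaw":0},{"dx":-1.8,"dy":-0.4,"dz":0,"yaw":0},{"dx":-2.8,"dy":-0.7,"dz":0,"yaw":0},{"dx":-3.8,"dy":-1,"dz":0,"yaw":0},{"dx":-4.8,"dy":-1.3,"dz":0,"yaw":-0.2}]'
python3 -m inch '[{"dx":-1,"dy":-0.3,"dz":0,"yaw":0},{"dx":-2,"dy":-0.6,"dz":0,"yaw":0},{"dx":-3,"dy":-0.8,"dz":0,"yaw":0},{"dx":-4,"dy":-1.1,"dz":0,"yaw":0},{"dx":-5,"dy":-1.4,"dz":0,"yaw":-0.2}]'
python3 -c "
from h import *
st(); go(0.44,-.35,.1,88.5)"
```

```text
t: 32.83
position: [0.5127, -0.1206, 0.0949]
tcp_rot: [-0.001, 0.722, 0.692, -0.0]
wrist_force: [0.5, -0.7, -2.3]
width: 0.514
t: 33.25
position: [0.4644, -0.2688, 0.0949]
tcp_rot: [-0.001, 0.716, 0.698, -0.0]
wrist_force: [0.4, 0.1, -2.2]
width: 0.516
t 33.25 pos [ 0.4644 -0.2688  0.0949] xax [0.026 1.    0.001] F [ 0.4  0.1 -2.2] w 0.516
cur [ 0.4644 -0.2688  0.0949] th 88.53 t 33.25 -> dx -2.73 dy -0.75 dz -0.17 yaw 0.01 rows>=2.0
```

```bash
python3 -m inch '[{"dx":-0.8,"dy":-0.2,"dz":0,"yaw":0},{"dx":-1.6,"dy":-0.4,"dz":0,"yaw":0},{"dx":-2.4,"dy":-0.7,"dz":0,"yaw":0},{"dx":-2.7,"dy":-0.75,"dz":0,"yaw":0},{"dx":-2.7,"dy":-0.75,"dz":0,"yaw":0}]'
python3 -m inch '[{"dx":0,"dy":0,"dz":0.5,"yaw":0},{"dx":0,"dy":0,"dz":1,"yaw":0},{"dx":0,"dy":0,"dz":1.5,"yaw":0},{"dx":0,"dy":0,"dz":1.7,"yaw":0},{"dx":0,"dy":0,"dz":1.7,"yaw":0}]'
python3 -m inch '[{"dx":0,"dy":0,"dz":0,"yaw":0},{"dx":0,"dy":0,"dz":0,"yaw":0}]'
python3 -c "
from h import *
st(); go(0.44,-.35,.0165,88.5)
d=cam('side');crop(d,(200,200,440,400),3.3,'s28')"
```

```text
t: 33.67
position: [0.4404, -0.3501, 0.0951]
tcp_rot: [-0.0, 0.717, 0.697, -0.0]
wrist_force: [1.0, 0.1, -1.6]
width: 0.52
t: 34.08
position: [0.4401, -0.3458, 0.0431]
tcp_rot: [-0.002, 0.716, 0.698, 0.0]
wrist_force: [0.3, 0.0, -1.7]
width: 0.517
t: 34.25
position: [0.4416, -0.3481, 0.0455]
tcp_rot: [0.0, 0.716, 0.698, 0.0]
wrist_force: [0.2, -0.6, -1.5]
width: 0.519
t 34.25 pos [ 0.4416 -0.3481  0.0455] xax [ 0.025  1.    -0.   ] F [ 0.2 -0.6 -1.5] w 0.519
cur [ 0.4416 -0.3481  0.0455] th 88.56 t 34.25 -> dx -0.07 dy -0.05 dz 0.97 yaw 0.01 rows>=0.7
```

View pics/s28.png

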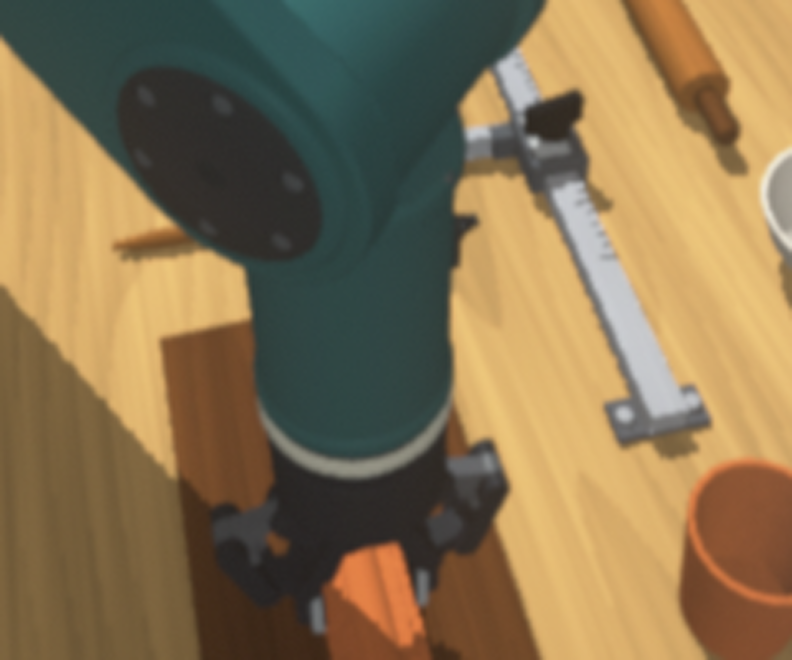

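```bash
python3 -m inch '[{"dx":0,"dy":0,"dz":0.3,"yaw":0},{"dx":0,"dy":0,"dz":0.6,"yaw":0},{"dx":0,"dy":0,"dz":0.8,"yaw":0},{"dx":0,"dy":0,"dz":0.95,"yaw":0},{"dx":0,"dy":0,"dz":0.95,"yaw":0}]'
python3 -m inch '[{"dx":0,"dy":0,"dz":0.02,"yaw":0},{"dx":0,"dy":0,"dz":0.02,"yaw":0}]'
python3 -c "
from h import *
st()"
```

```text
t: 34.72
position: [0.4407, -0.348, 0.0162]
tcp_rot: [-0.001, 0.716, 0.698, 0.0]
wrist_force: [0.8, 0.4, -1.4]
width: 0.515
t: 34.88
position: [0.4408, -0.3481, 0.016]
tcp_rot: [-0.0, 0.716, 0.698, 0.0]
wrist_force: [-1.8, 1.9, 5.8]
width: 0.518
t 34.88 pos [ 0.4408 -0.3481  0.016 ] xax [0.026 1.    0.001] F [-1.8  1.9  5.8] w 0.518
```

Contact with the board. Release, rise and go back for the other tile.

```bash
python3 -m inch '[{"dx":0,"dy":0,"dz":0,"yaw":0},{"dx":0,"dy":0,"dz":0,"yaw":0},{"dx":0,"dy":0,"dz":0,"yaw":0},{"dx":0,"dy":0,"dz":0,"yaw":0}]' 65
python3 -m inch '[{"dx":0,"dy":0,"dz":-0.4,"yaw":0},{"dx":0,"dy":0,"dz":-1,"yaw":0},{"dx":0,"dy":0,"dz":-2,"yaw":0},{"dx":0,"dy":0,"dz":-3,"yaw":0},{"dx":0,"dy":0,"dz":-3.2,"yaw":0}]' 70
python3 -c "
from h import *
st();d=cam('top'); tiles(d); crop(d,(250,150,510,290),3,'t29'); p=cal(-.1,.108); go(p[0],p[1],.11,86.65)"
```

```text
t: 35.22
position: [0.4411, -0.3483, 0.0158]
tcp_rot: [-0.0, 0.716, 0.698, 0.0]
wrist_force: [-0.1, 1.0, 0.2]
width: 0.762
t: 35.63
position: [0.4432, -0.3504, 0.1162]
tcp_rot: [0.003, 0.716, 0.698, 0.0]
wrist_force: [0.6, -0.6, 1.4]
width: 0.819
t 35.63 pos [ 0.4432 -0.3504  0.1162] xax [ 0.026  1.    -0.005] F [ 0.6 -0.6  1.4] w 0.819
[140 160  17   8  86] [0.7447 0.5439] [49. 22.] -89.8
[445 160  27  23 298] [ 0.6546 -0.4063] [80. 70.] 86.1
[282 202  27  15 391] [0.5695 0.1002] [79. 43.] 86.1
[434 233  13  16 116] [ 0.4524 -0.3186] [57. 29.] -41.0
cur [ 0.4431 -0.3503  0.1156] th 88.54 t 35.68 -> dx 15.09 dy 3.75 dz 0.13 yaw 0.38 rows>=11.2
```

View pics/t29.png

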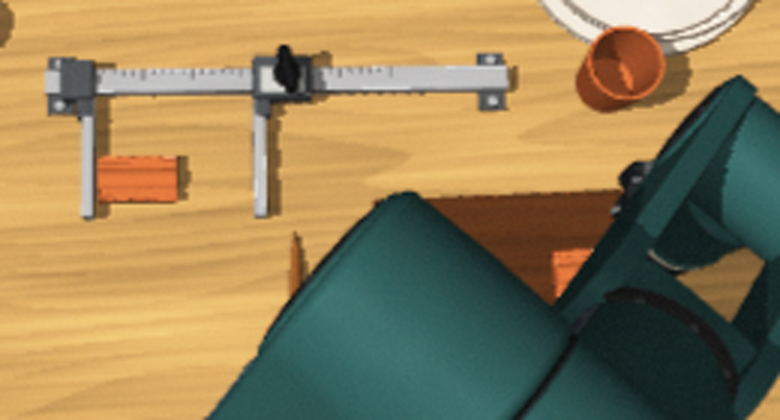

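```bash
python3 -m inch '[{"dx":1,"dy":0.3,"dz":0,"yaw":0},{"dx":2.2,"dy":0.6,"dz":0,"yaw":0},{"dx":3.4,"dy":0.9,"dz":0,"yaw":0},{"dx":4.6,"dy":1.2,"dz":0,"yaw":0},{"dx":5.8,"dy":1.4,"dz":0,"yaw":0.2}]' 70
python3 -m inch '[{"dx":1.2,"dy":0.3,"dz":0,"yaw":0},{"dx":2.4,"dy":0.6,"dz":0,"yaw":0},{"dx":3.6,"dy":0.9,"dz":0,"yaw":0},{"dx":4.8,"dy":1.2,"dz":0,"yaw":0},{"dx":5.8,"dy":1.5,"dz":0,"yaw":0.2}]' 70
python3 -c "
from h import *
st();go(0.5692,.1,.11,86.65)"
```

```text
t: 36.1
position: [0.4875, -0.1737, 0.1108]
tcp_rot: [-0.001, 0.722, 0.692, -0.0]
wrist_force: [0.2, -0.4, 0.2]
width: 0.817
t: 36.52
position: [0.5392, -0.001, 0.1107]
tcp_rot: [-0.001, 0.728, 0.686, -0.001]
wrist_force: [0.6, -0.1, -0.1]
width: 0.819
t 36.52 pos [ 0.5392 -0.001   0.1107] xax [0.06  0.998 0.001] F [ 0.6 -0.1 -0.1] w 0.819
cur [ 0.5392 -0.001   0.1107] th 86.56 t 36.52 -> dx 3.42 dy 0.80 dz 0.02 yaw -0.02 rows>=2.5
```

```bash
python3 -m inch '[{"dx":1.2,"dy":0.3,"dz":0,"yaw":0},{"dx":2.4,"dy":0.6,"dz":0,"yaw":0},{"dx":3.4,"dy":0.8,"dz":0,"yaw":0},{"dx":3.4,"dy":0.8,"dz":0,"yaw":0},{"dx":3.4,"dy":0.8,"dz":0,"yaw":0}]' 70
python3 -m inch '[{"dx":0,"dy":0,"dz":0.7,"yaw":0},{"dx":0,"dy":0,"dz":1.4,"yaw":0},{"dx":0,"dy":0,"dz":2,"yaw":0},{"dx":0,"dy":0,"dz":2.4,"yaw":0},{"dx":0,"dy":0,"dz":2.4,"yaw":0}]' 70
python3 -m inch '[{"dx":0,"dy":0,"dz":0,"yaw":0},{"dx":0,"dy":0,"dz":0,"yaw":0}]'
python3 -c "
from h import *
st();go(0.5692,.1,.0035,86.65)
d=cam('side');crop(d,(240,130,420,290),4,'s30')"
```

```text
t: 36.93
position: [0.5696, 0.0983, 0.1106]
tcp_rot: [-0.001, 0.727, 0.687, -0.001]
wrist_force: [-0.8, 0.2, -0.4]
width: 0.818
t: 37.35
position: [0.5672, 0.0955, 0.037]
tcp_rot: [-0.002, 0.729, 0.685, -0.002]
wrist_force: [0.3, -0.4, -0.1]
width: 0.816
t: 37.52
position: [0.5706, 0.0963, 0.0405]
tcp_rot: [0.0, 0.728, 0.685, 0.0]
wrist_force: [-0.5, -0.4, 0.7]
width: 0.821
t 37.52 pos [0.5706 0.0963 0.0405] xax [0.061 0.998 0.   ] F [-0.5 -0.4  0.7] w 0.821
cur [0.5706 0.0963 0.0405] th 86.49 t 37.52 -> dx 0.12 dy -0.05 dz 1.23 yaw -0.03 rows>=0.9
```

View pics/s30.png

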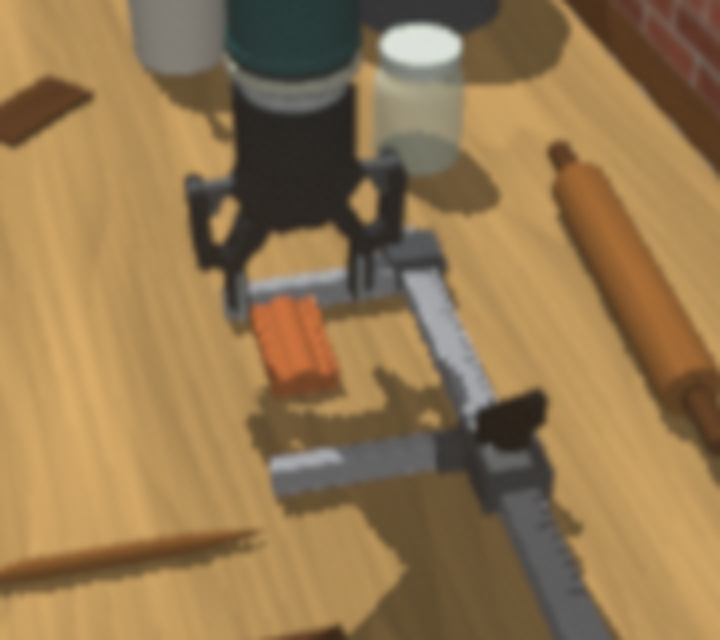

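```bash
python3 -m inch '[{"dx":0.08,"dy":-0.05,"dz":0.4,"yaw":0},{"dx":0.08,"dy":-0.05,"dz":0.8,"yaw":0},{"dx":0.08,"dy":-0.05,"dz":1.1,"yaw":0},{"dx":0.08,"dy":-0.05,"dz":1.22,"yaw":0},{"dx":0.08,"dy":-0.05,"dz":1.22,"yaw":0}]' 70
python3 -m inch '[{"dx":0,"dy":0,"dz":0,"yaw":0},{"dx":0,"dy":0,"dz":0,"yaw":0},{"dx":0,"dy":0,"dz":0,"yaw":0},{"dx":0,"dy":0,"dz":0,"yaw":0},{"dx":0,"dy":0,"dz":0,"yaw":0}]' 30
python3 -c "
from h import *
st()"
python3 -m inch '[{"dx":-0.2,"dy":0,"dz":-0.2,"yaw":0},{"dx":-0.4,"dy":0,"dz":-0.6,"yaw":0},{"dx":-0.4,"dy":0,"dz":-1.4,"yaw":0},{"dx":-0.4,"dy":0,"dz":-2.4,"yaw":0},{"dx":-0.4,"dy":0,"dz":-3,"yaw":0}]'
python3 -c "
from h import *
st();go(0.446,-.21,.1,88.5)
d=cam('side');crop(d,(240,130,420,290),4,'s31')"
```

```text
t: 37.98
position: [0.5679, 0.0992, 0.0024]
tcp_rot: [-0.001, 0.728, 0.685, -0.001]
wrist_force: [-1.1, -0.5, -0.7]
width: 0.821
t: 38.4
position: [0.5694, 0.0994, 0.004]
tcp_rot: [0.0, 0.728, 0.685, 0.001]
wrist_force: [0.6, -0.4, 3.6]
width: 0.514
t 38.4 pos [0.5694 0.0994 0.004 ] xax [0.06  0.998 0.   ] F [ 0.6 -0.4  3.6] w 0.514
t: 38.82
position: [0.5687, 0.0866, 0.0963]
tcp_rot: [0.001, 0.728, 0.685, 0.001]
wrist_force: [0.9, 0.4, -2.2]
width: 0.516
t 38.82 pos [0.5687 0.0866 0.0963] xax [0.061 0.998 0.   ] F [ 0.9  0.4 -2.2] w 0.516
cur [0.5687 0.0866 0.0963] th 86.5 t 38.82 -> dx -10.12 dy -3.48 dz -0.13 yaw -0.40 rows>=7.7
```

View pics/s31.png

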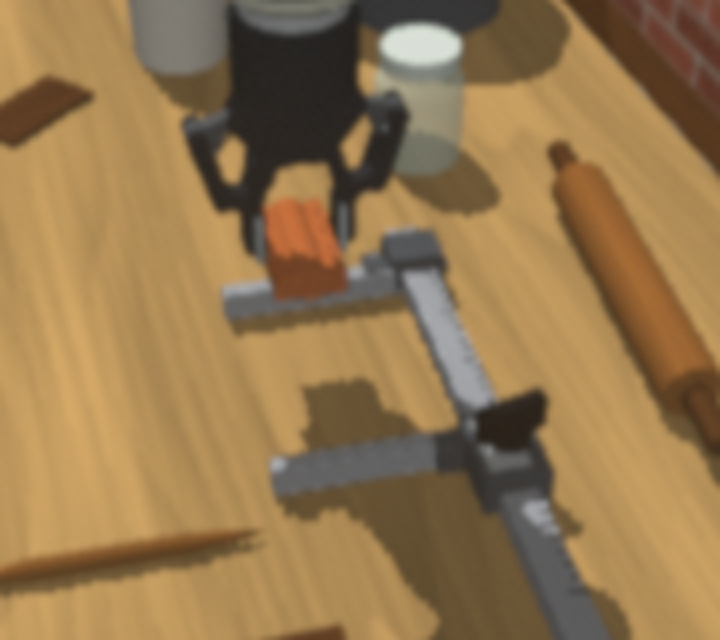

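```bash
python3 -m inch '[{"dx":-0.9,"dy":-0.3,"dz":0,"yaw":0},{"dx":-2,"dy":-0.7,"dz":0,"yaw":0},{"dx":-3,"dy":-1,"dz":0,"yaw":0},{"dx":-4,"dy":-1.4,"dz":0,"yaw":0},{"dx":-5,"dy":-1.7,"dz":0,"yaw":-0.2}]'
python3 -m inch '[{"dx":-1,"dy":-0.35,"dz":0,"yaw":0},{"dx":-2,"dy":-0.7,"dz":0,"yaw":0},{"dx":-3,"dy":-1,"dz":0,"yaw":0},{"dx":-4,"dy":-1.4,"dz":0,"yaw":0},{"dx":-4.8,"dy":-1.65,"dz":0,"yaw":-0.2}]'
python3 -m inch '[{"dx":0,"dy":0,"dz":0,"yaw":0},{"dx":0,"dy":0,"dz":0,"yaw":0}]'
python3 -c "
from h import *
st();go(0.446,-.21,.1,88.5);d=cam('side');crop(d,(200,200,440,400),3.3,'s32');d=cam('top');crop(d,(250,150,510,290),3,'t32');tiles(d)"
```

```text
t: 39.28
position: [0.5064, -0.0607, 0.0937]
tcp_rot: [-0.0, 0.722, 0.692, -0.0]
wrist_force: [0.1, -0.4, -1.6]
width: 0.517
t: 39.7
position: [0.4507, -0.2032, 0.0938]
tcp_rot: [-0.0, 0.716, 0.698, -0.0]
wrist_force: [-0.6, -0.5, -1.5]
width: 0.519
t: 39.87
position: [0.4517, -0.2025, 0.0937]
tcp_rot: [0.0, 0.717, 0.697, 0.0]
wrist_force: [0.2, 0.5, -1.8]
width: 0.52
t 39.87 pos [ 0.4517 -0.2025  0.0937] xax [ 0.029  1.    -0.   ] F [ 0.2  0.5 -1.8] w 0.52
cur [ 0.4517 -0.2025  0.0937] th 88.33 t 39.87 -> dx -0.25 dy -0.18 dz -0.21 yaw -0.03 rows>=0.3
[140 160  17   8  87] [0.743  0.5447] [49. 22.] 86.1
[445 160  27  23 323] [ 0.6546 -0.4064] [80. 70.] 86.1
```

View pics/s32.png

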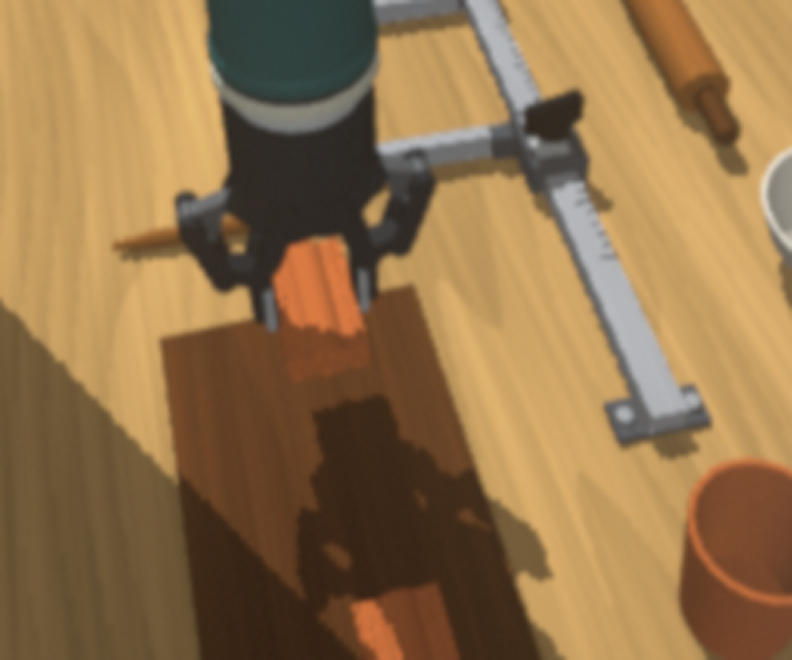

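View pics/t32.png

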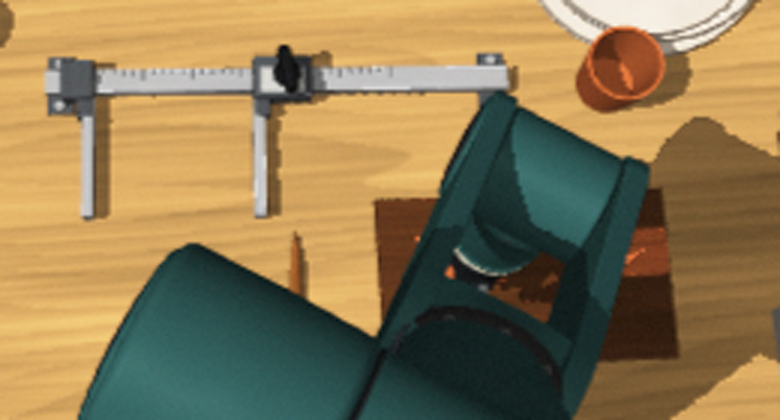

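```bash
python3 -m inch '[{"dx":-0.4,"dy":-0.2,"dz":0.4,"yaw":0},{"dx":-0.4,"dy":-0.2,"dz":0.9,"yaw":0},{"dx":-0.4,"dy":-0.2,"dz":1.4,"yaw":0},{"dx":-0.4,"dy":-0.2,"dz":1.7,"yaw":0},{"dx":-0.4,"dy":-0.2,"dz":1.7,"yaw":0}]'
python3 -m inch '[{"dx":0,"dy":0,"dz":0,"yaw":0},{"dx":0,"dy":0,"dz":0,"yaw":0}]'
python3 -c "
from h import *
st();go(0.446,-.215,.016,88.5)"
```

```text
t: 40.38
position: [0.4451, -0.2111, 0.0408]
tcp_rot: [-0.002, 0.716, 0.698, -0.0]
wrist_force: [0.2, 0.8, -2.0]
width: 0.517
t: 40.55
position: [0.4466, -0.2126, 0.0428]
tcp_rot: [0.0, 0.716, 0.698, 0.0]
wrist_force: [-0.4, 0.8, -1.0]
width: 0.518
t 40.55 pos [ 0.4466 -0.2126  0.0428] xax [ 0.025  1.    -0.   ] F [-0.4  0.8 -1. ] w 0.518
cur [ 0.4466 -0.2126  0.0428] th 88.58 t 40.55 -> dx -0.08 dy -0.02 dz 0.89 yaw 0.02 rows>=0.6
```

```bash
python3 -m inch '[{"dx":0,"dy":0,"dz":0.3,"yaw":0},{"dx":0,"dy":0,"dz":0.6,"yaw":0},{"dx":0,"dy":0,"dz":0.8,"yaw":0},{"dx":0,"dy":0,"dz":0.88,"yaw":0},{"dx":0,"dy":0,"dz":0.88,"yaw":0}]'
python3 -m inch '[{"dx":0,"dy":0,"dz":0.02,"yaw":0},{"dx":0,"dy":0,"dz":0.02,"yaw":0}]'
python3 -c "
from h import *
st()"
```

```text
t: 40.97
position: [0.4457, -0.2126, 0.016]
tcp_rot: [-0.001, 0.716, 0.698, -0.0]
wrist_force: [-2.1, 1.2, 6.8]
width: 0.522
t: 41.13
position: [0.4457, -0.2126, 0.016]
tcp_rot: [-0.0, 0.716, 0.698, -0.0]
wrist_force: [-2.9, 3.1, 14.9]
width: 0.522
t 41.13 pos [ 0.4457 -0.2126  0.016 ] xax [0.026 1.    0.001] F [-2.9  3.1 14.9] w 0.522
```

Contact. Release, rise, and move the arm aside for a clear view.

```bash
python3 -m inch '[{"dx":0,"dy":0,"dz":-0.03,"yaw":0},{"dx":0,"dy":0,"dz":-0.03,"yaw":0},{"dx":0,"dy":0,"dz":-0.03,"yaw":0},{"dx":0,"dy":0,"dz":-0.03,"yaw":0}]' 65
python3 -m inch '[{"dx":0,"dy":0,"dz":-0.4,"yaw":0},{"dx":0,"dy":0,"dz":-1,"yaw":0},{"dx":0,"dy":0,"dz":-2,"yaw":0},{"dx":0,"dy":0,"dz":-3.2,"yaw":0},{"dx":0,"dy":0,"dz":-4.4,"yaw":0}]' 70
python3 -c "
from h import *
st();go(.40,.25,.2,88.5)"
```

```text
t: 41.47
position: [0.446, -0.2129, 0.016]
tcp_rot: [-0.0, 0.716, 0.698, 0.0]
wrist_force: [0.6, -0.3, 0.3]
width: 0.761
t: 41.88
position: [0.4452, -0.2124, 0.1489]
tcp_rot: [-0.001, 0.716, 0.698, -0.0]
wrist_force: [0.5, -0.2, 0.1]
width: 0.82
t 41.88 pos [ 0.4452 -0.2124  0.1489] xax [0.026 1.    0.001] F [ 0.5 -0.2  0.1] w 0.82
cur [ 0.4452 -0.2124  0.1489] th 88.53 t 41.88 -> dx 15.37 dy -1.91 dz -1.68 yaw 0.01 rows>=11.2
```

```bash
for i in 1 2; do python3 -m inch '[{"dx":1.2,"dy":-0.1,"dz":-0.3,"yaw":0},{"dx":2.4,"dy":-0.2,"dz":-0.6,"yaw":0},{"dx":3.6,"dy":-0.3,"dz":-0.8,"yaw":0},{"dx":4.8,"dy":-0.4,"dz":-0.8,"yaw":0},{"dx":6,"dy":-0.5,"dz":-0.8,"yaw":0}]' >/dev/null; done
python3 -m inch '[{"dx":1.2,"dy":0,"dz":0,"yaw":0},{"dx":2.4,"dy":0,"dz":0,"yaw":0},{"dx":2.4,"dy":0,"dz":0,"yaw":0}]'
python3 -c "
from h import *
st();d=cam('top');tiles(d);crop(d,(250,150,510,290),3,'t33')
for l in ['cup','slip_jar','modelling_tool','rib','board_top','tile1_center']:
    for m in masks_of('top',l)[:2]: print(l,round(m['score'],2),m['rect'],*[np.round(x,3) for x in rectof(d,m['pixels'],.016)])
d=cam('side');cv2.imwrite('pics/s33.png',d['img'][:,:,::-1])"
```

```text
t: 42.97
position: [0.4276, 0.2253, 0.1965]
tcp_rot: [-0.001, 0.715, 0.699, 0.002]
wrist_force: [0.5, 0.5, -0.0]
width: 0.817
t 42.97 pos [0.4276 0.2253 0.1965] xax [0.022 1.    0.003] F [ 0.5  0.5 -0. ] w 0.817
[140 160  17   8  86] [0.7447 0.5439] [49. 22.] -89.8
[445 160  27  23 285] [ 0.6546 -0.4063] [80. 70.] 86.1
[445 225  29  18 427] [ 0.4616 -0.3839] [83. 48.] 88.9
[389 237  13  13  84] [ 0.439  -0.1848] [48. 24.] 40.0
cup 0.96 [441.9, 160.1, 473.6, 185.6] [ 0.647 -0.403] [96.563 75.685] -31.915
slip_jar 0.81 [209.6, 146.3, 235.0, 176.4] [0.74  0.319] [98.433 71.951] 40.926
modelling_tool 0.64 [341.7, 231.0, 350.9, 281.6] [ 0.417 -0.049] [148.334  14.185] -2.631
rib 0.9 [159.6, 246.0, 192.1, 280.7] [0.435 0.462] [98.684 55.248] 38.76
board_top 0.62 [375.3, 212.4, 475.7, 273.8] [ 0.442 -0.28 ] [290.265 170.258] 88.569
board_top 0.2 [342.9, 231.9, 350.1, 284.0] [ 0.419 -0.05 ] [151.42   14.907] -4.612
```

View pics/t33.png

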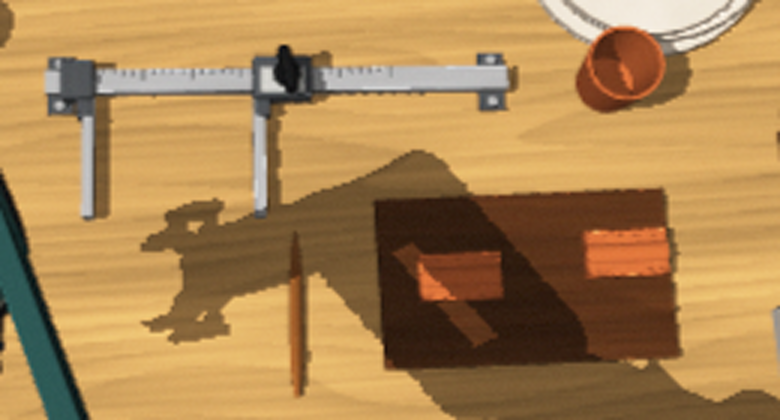

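View pics/s33.png

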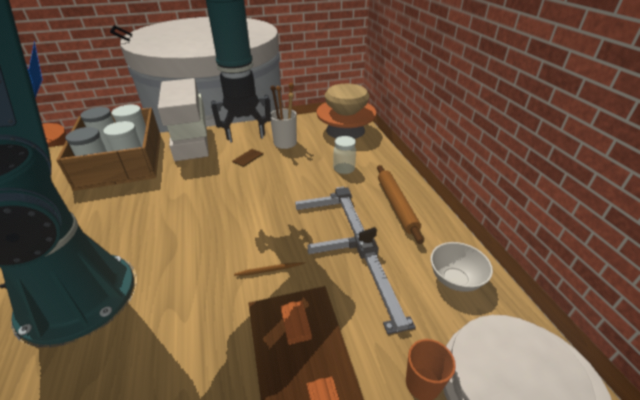

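Run:
```python
from h import *
d=cam('top')
t=tiles(d,box=(430,215,500,280),z=.028)
# tile A by own mask, darker threshold
hsv=cv2.cvtColor(d["img"],cv2.COLOR_RGB2HSV).astype(int)
m=np.zeros((400,640),np.uint8); m[228:256,384:424]=((hsv[...,0]<12)&(hsv[...,2]>88))[228:256,384:424]
print(m.sum(),rectof(d,m>0,.028))
b=unproj(d,[(375/3+250,202/3+150),(664/3+250,189/3+150),(681/3+250,356/3+150),(388/3+250,369/3+150)],.012)
c=b.mean(0)[:2]; print("board corners",b.round(3),"centre",c)
yb=(b[0]-b[1])[:2];yb/=np.linalg.norm(yb); xb=np.array([yb[1],-yb[0]])
for p in [t[0][0],rectof(d,m>0,.028)[0]]: print("tile in board x,y",(p-c)@xb,(p-c)@yb)
for l in ("clamp_knob","slider"):
    for r in masks_of('top',l)[:1]: print(l,r['score'],r['rect'],rectof(d,r['pixels'],.066))
crop(d,(255,155,345,230),8,'t34')
```

```text
[445 225  29  18 428] [ 0.4598 -0.3799] [82. 48.] 88.9
477 (array([ 0.44352649, -0.21929608]), array([118.08319855,  74.7755127 ]), -87.65623307228088)
board corners [[ 0.528 -0.139  0.012]
 [ 0.521 -0.431  0.012]
 [ 0.354 -0.426  0.012]
 [ 0.361 -0.137  0.012]] centre [ 0.4409616  -0.28331996]
tile in board x,y 0.020913090463726622 -0.0961701233524886
tile in board x,y 0.0011564288573442717 0.06406479987155145
clamp_knob 0.5 [341.0, 165.5, 352.5, 179.5] (array([ 0.65735315, -0.05557504]), array([43.11767578, 26.79569244]), 24.471923828125)
slider 0.89 [333.7, 164.4, 356.1, 222.2] (array([ 0.59659601, -0.04509327]), array([172.4307251 ,  59.07939529]), -4.657463073730469)
```

View pics/t34.png

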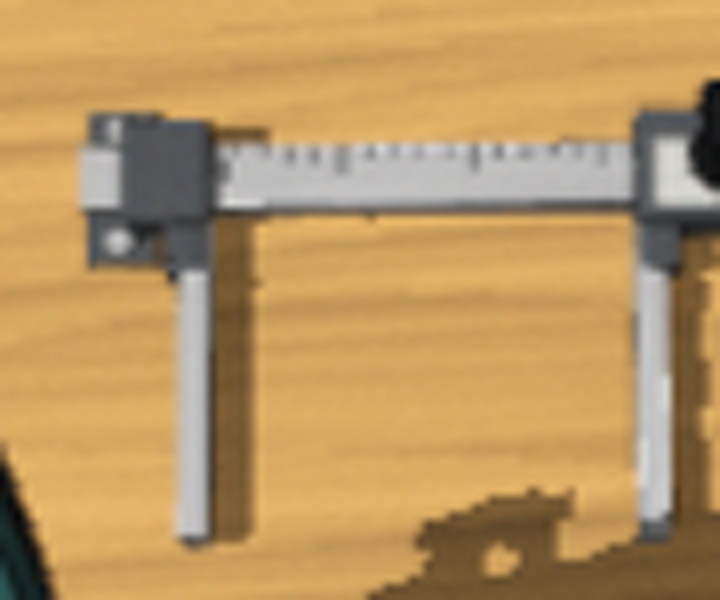

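Run:
```python
from h import *
d=cam('top')
a=tocal(unproj(d,(209.5/8+255,400/8+155),.025)[0]);b=tocal(unproj(d,(638/8+255,400/8+155),.025)[0]); print(a,b,a[1]-b[1])
crop(d,(325,155,365,195),15,'t35')
g=d["img"][155:195,325:365].max(2)<45; ys,xs=np.nonzero(g); w=unproj(d,np.c_[xs+325,ys+155],.073)[:,:2]
w=w-w.mean(0); e=np.linalg.svd(w,full_matrices=False)[2][0]; print("bar dir",np.degrees(np.arctan2(e[1],e[0]))%180,len(w))
```

```text
[-0.08748066  0.15002547] [-0.08896387 -0.01108601] 0.16111147445589893
bar dir 176.6894723485149 93
```

View pics/t35.png

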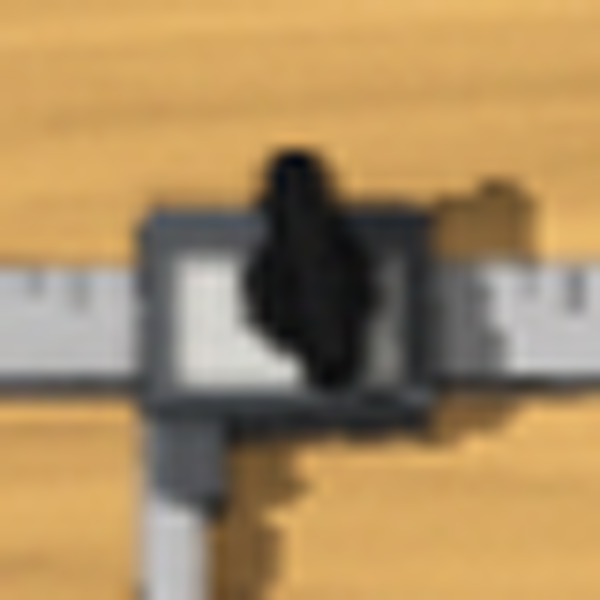

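Run:
```python
from h import *
d=cam('top'); tiles(d,box=(430,215,500,280),z=.028); st(); print(sign_off())
```

```text
[444 226  30  17 428] [ 0.4598 -0.3798] [83. 48.] 88.9
t 43.62 pos [0.4273 0.2193 0.1963] xax [0.026 1.    0.   ] F [0.2 0.2 0.4] w 0.821
the job is handed in; nothing more can be done
None
```

The job is done and handed in at about 44 s; `sign_off` gives no verdict. There were two tiles. I loosened the knob, opened the jaw and laid both tiles end to end along the middle of the jaws. Then I slid the jaw shut until it pressed the row, with about 13 N at the wrist, of which roughly 9 N was on the row. I tightened the knob and moved both tiles onto the ware board.

Last checks before handing in:
- **Gap:** about 161 mm between the jaw faces in the top image, against 160 mm for two tiles.
- **Knob:** across the beam, about 1.36 rad from the gripper's angle and 1.41 rad from the image. The two readings differ slightly, but both are well above 1.05.
- **Tiles:** both are flat on the board and not stacked. In board x, y they lie at about (1, +64) mm and (21, −96) mm. The first position is rough, because shadow spoiled that tile's outline and I relied on where the gripper released it.
- **Cup, jar, modelling tool and rib:** within about 5 mm of where they were measured at the start.
- **Robot:** clear of everything, about 0.2 m above the bench.

**What disagreed:** the tile I laid first on the board was later about 3–4 cm from where I left it. It was knocked while the arm was away from it. It was still inside the limits and did not move between my last two pictures, so I left it there.

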